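Pull the mixer's push-on knobs and lock them in the parts tray

TASK

Strip this small mixer for cleaning: lift the stapler off the parts tray onto the cork mat, then take off every knob by twisting it back and forth while pulling gently, so that the control deck stays down in its case, and put one knob in each tray pocket. When all the knobs are in, swing the keeper bar shut over them until it snaps home in its detent, and leave everything else on the desk where it is.

Things in the scene. Friction and masses are not known exactly. Their poses are not given: they have to be found in the camera images.
- mixer: desktop mixer, black case 210 mm (x) by 160 mm (y) fixed to the desk; origin under its centre, z up. Its deck top is 60 mm above the desk; four upright brass spindles (12 mm diameter, 15 mm tall) stand at x = +-45, y = +-40 mm of its frame
- deck (a joint): how far (m) the mixer's aluminium control deck, 190 x 146 mm, 0.8 kg, with the spindles, has been lifted out of the case: 0 = resting in the case by its weight, slides straight up. A clip inside each knob grips the spindle: 13 to 19 N slides it, along or round the spindle alike, so a straight pull lifts the deck, but while the knob is being turned a small pull is enough
- knob_red: red push-on knob, 40 mm tall, 36 g: 28 mm square skirt (z -20 to -4 mm) under a round 28 mm head (z -4 to +20); origin on its axis at mid height, z up through the head, x and y square to the skirt's flats (black pointer line to -x). Starts on one of the mixer's spindles, skirt on the deck (origin 80 mm up), any yaw; free once raised 15 mm. May be absent
- knob_blue: blue push-on knob, 40 mm tall, 36 g: 28 mm square skirt (z -20 to -4 mm) under a round 28 mm head (z -4 to +20); origin on its axis at mid height, z up through the head, x and y square to the skirt's flats (black pointer line to -x). Starts on one of the mixer's spindles, skirt on the deck (origin 80 mm up), any yaw; free once raised 15 mm. May be absent
- knob_yellow: yellow push-on knob, 40 mm tall, 36 g: 28 mm square skirt (z -20 to -4 mm) under a round 28 mm head (z -4 to +20); origin on its axis at mid height, z up through the head, x and y square to the skirt's flats (black pointer line to -x). Starts on one of the mixer's spindles, skirt on the deck (origin 80 mm up), any yaw; free once raised 15 mm. May be absent
- knob_white: white push-on knob, 40 mm tall, 36 g: 28 mm square skirt (z -20 to -4 mm) under a round 28 mm head (z -4 to +20); origin on its axis at mid height, z up through the head, x and y square to the skirt's flats (black pointer line to -x). Starts on one of the mixer's spindles, skirt on the deck (origin 80 mm up), any yaw; free once raised 15 mm. May be absent
- tray: blue parts tray fixed to the desk, 138 x 138 mm, origin under its centre, z up; four square pockets 50 mm wide centred at x, y = +-36 mm of its frame, floor 4 mm above the desk, walls and dividers up to 12 mm. Blue blocks 40 mm tall stand outside at x = -69 to -101 mm (hinge, 50 mm wide) and x = +71 to +101 mm (30 mm wide)
- keeper (a joint): angle (rad) of the keeper bar about its upright hinge: 0 = shut, along the tray's +x over the middle of the tray, against its stop; grows as it swings open towards the tray's -y side, up to 1.9. A sprung detent holds it shut: it resists from about 0.75 rad, the hump is at about 0.4 rad (about 1 N at the post), below that it snaps to 0
- keeper_hinge (a point): point on the keeper bar's hinge axis, x = -94 mm, y = 0 of the tray's frame, mid-thickness of the bar, 52.5 mm above the desk; the bar is a flat aluminium bar 46 mm wide, 5 mm thick, from 50 to 55 mm above the desk, reaching 186 mm from the hinge
- keeper_post (a point): middle of the red round post (12 mm diameter, 30 mm tall, 55 to 85 mm above the desk) that stands upright on the bar 175 mm from its hinge; the handle for swinging the bar
- stapler: red stapler with black foot, 110 x 30 x 40 mm, 105 to 210 g; origin at the centre of its underside, x along its length, z up. Lies across the tray at the start, its underside on the tray's walls 12 mm above the desk
- mat: cork mat fixed to the desk between mixer and tray, 150 x 90 x 3 mm; origin under its centre, x along its length
- bowl: white ceramic bowl, 140 mm wide, 60 mm tall; leave alone
- tumbler: glass tumbler, 72 mm wide, 100 mm tall; leave alone
- mug: blue ceramic mug, 80 mm wide, 90 mm tall; leave alone
- jar: closed jar, 60 mm wide, 90 mm tall; leave alone
- tape: yellow tape roll, 56 mm wide, 20 mm tall; leave alone
There are look-alikes about, which are no part of the job. Leave any green or turquoise look-alike of the knob_yellow alone. Of the things that look like the tray, the smaller one is meant.

How it is judged:
By the outcome, as a careful person would: the job done as asked, in the order asked, and still so for the second after the job is handed in, with the robot touching nothing.
Of knob_red, knob_blue, knob_yellow, knob_white only 2 to 3 are there at a start; the rules pass over those that are not, and their reading is None.
At some moment in a run one of stapler may be knocked a few centimetres aside while the robot is not near it.
Once in a run the grip may slacken for a moment while it holds something.
It also fails if it takes over 210 s, if anything falls off the work surface, if the arm or the gripper's body presses on something with over 40 N, if the wrist force passes 120 N, or if a joint passes its speed limit or range.

ROBOT

A 6-joint arm with a two-finger parallel gripper is mounted at the origin on the work surface. World frame = base frame: x ahead of the robot, y to its left, z up, the work surface at z = 0. Lengths are in m, angles in rad, forces in N, time in s.
With the tool pointing down it reaches from about 0.35 to 0.8 m from the base axis. Payload 7.3 kg.
Tool frame: the origin (TCP) lies on the front face of the gripper's body, between the roots of the fingers; the fingertips stand 73 mm ahead of it and the grasp point (between the pads) lies ahead of it (robot.pinch_z is the z of the grasp point in the tool frame, in m); z points along the fingers, y is the line along which they close (so a half turn about z gives the same grasp; the last joint's range is limited). The gripper opens to 85 mm and grips with 20 to 120 N. Pads are 22 mm wide; open, the fingers measure 114 mm over their backs; the gripper's body (76 mm by 85 mm) begins 54 mm behind the grasp point. The pads swing forward as they close: fully open they stand 13 mm farther back than shut.
Start: joints at [0.993, 0.342, 1.524, -0, 1.275, -0.146], TCP at [0.22, 0.477, 0.304] pointing down, gripper open.
Joint ranges: [-2.53, 2.53], [-0.77, 2.02], [0.04, 2.7], [-1, 4.14], [0.28, 2.66], [-3.11, 3.11]. Speed limits (rad/s): [2.57, 2.57, 3.14, 3.14, 3.14, 3.14].

INTERFACE

Orientations are given as [roll, pitch, yaw] about the fixed x, y, z axes, in that order (R = Rz(yaw) Ry(pitch) Rx(roll)).
In Python, from plant import monitor, capture, close_job, robot gives the robot as it stands.
- The arm moves only by the tool apply_moves, never from a script. Its argument "rows" is a list that holds one entry, the list of rows, each a list of 5 numbers: the opening, from -1 (shut) to 1 (fully open), then the shift along the tool's x, y, z in cm, then the turn about the tool's z in rad. A call has 1 to 12 rows; each row is the pose to reach, as a shift and turn from the pose commanded when the call began, along the tool's axes at that moment; what a row does not reach only later rows make up. A row lasts 1/12 s, in which the tool goes at most 41.7 mm and 7.16 degrees, less where a joint would pass 70% of its speed; a pose out of reach is approached as far as the arm can. A call with a gripper value outside its range is refused whole. The fingers move at their own pace and stop on an object; "force" is the grip in N (left out, the last holds). Time passes only in rows, so rows that repeat a pose let the fingers close. It gives the time, the measured TCP pose, the force, the opening and the grip force at its end, in the units of the state.
- monitor.get_obs(): the state, without advancing time (a new reading comes with each control period).
- capture(name): name is "scene" or "top" or "wrist"; returns a dict with "pixels" (420x560x3 uint8, red, green, blue), "mtx" (3x3 intrinsics, pixels), "origin" and "rotation" of the camera in the world. Camera axes: x right, y up, looking along -z (the intrinsics and any distortion apply to the point x, -y, -z); pixel columns grow to the right and rows downward; lengths in m; the calibration is good to about 2 mm. A picture is of the moment at which its call begins. There is no depth.
- close_job(): hands the job in; it is judged then, once.
The state is a dict: "time_s": time; "q": joint angles; "joint_velocities": joint speeds; "effort": joint torques, N m; "position": TCP position; "tcp_rot": TCP orientation; "contact_force": force on the tool from outside, world axes, zero at the start; "moment": the same for the moment, N m; "finger_gap": finger opening in m; "gripper_force": force on a finger pad.
Only numpy, scipy, OpenCV 4.12 (cv2) and the standard library are available. Lean on these libraries where they do the work, as an engineer would, in place of code of your own. Each camera call takes 0.05 s, during which the arm holds its last target. There are 200 camera calls.

## Working session

There is one attempt and no reset: what is moved stays moved. The work goes in short steps, Python scripts to look and compute and a tool call to move; the robot and the scene stay as the last step left them, time stands still between calls to the robot, and variables do not carry over. Pictures are saved under pics/ and viewed, at most 14 in all, crops included, and the job is handed in when it is done.

Besides the shell and the picture viewer there is one more tool, called after ">>>" as name([rows], argument=value, ...), one row to a line, values as JSON. apply_moves: Moves the arm, as the interface text tells. Its arguments: {"type":"object","properties":{"rows":{"type":"array","items":{"type":"array","items":{"type":"array","items":{"type":"number"}}}},"force":{"type":"number"}},"required":["rows"]}

```bash
ls; mkdir -p pics; python3 - <<'E'
from plant import monitor,capture,robot
import cv2,numpy as np
o=monitor.get_obs(); print({k:np.round(v,3).tolist() for k,v in o.items()}); print(robot.pinch_z)
for n in("top","scene"):
    c=capture(n); cv2.imwrite(f"pics/{n}0.png",c["pixels"][:,:,::-1]); print(n,c["mtx"],c["origin"],c["rotation"],[k for k in c])
E
```

```text
pics
{'time_s': 0.0, 'q': [0.993, 0.343, 1.525, -0.0, 1.275, -0.146], 'joint_velocities': [0.001, -0.001, 0.002, -0.0, 0.003, -0.002], 'effort': [-0.001, -43.367, -24.602, -0.0, 0.008, 0.0], 'position': [0.22, 0.477, 0.303], 'tcp_rot': [-3.14, -0.0, 2.71], 'contact_force': [0.074, -0.115, 0.493], 'moment': [-0.032, 0.019, -0.045], 'gripper_force': 0.0, 'finger_gap': 0.086}
0.0539
top [[454.47581285   0.         274.83224586]
 [  0.         454.47581285 213.81412882]
 [  0.           0.           1.        ]] [0.39766594 0.00320969 1.31056052] [ 0.08861169  0.02321824 -1.56495848] ['pixels', 'mtx', 'origin', 'rotation']
scene [[476.84538328   0.         287.1568676 ]
 [  0.         476.84538328 214.03221635]
 [  0.           0.           1.        ]] [1.16030215 0.60596604 0.73552247] [ 0.93662533 -0.02067663  2.34342507] ['pixels', 'mtx', 'origin', 'rotation']
```

View pics/top0.png

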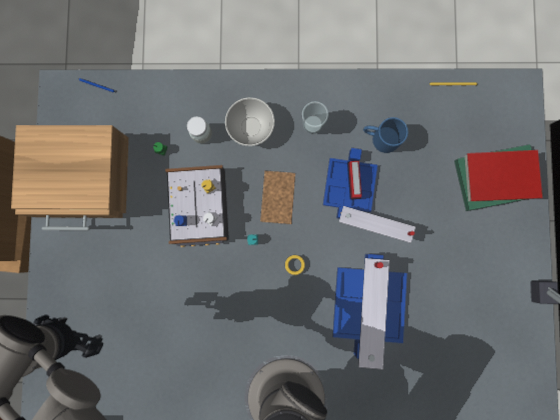

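View pics/scene0.png

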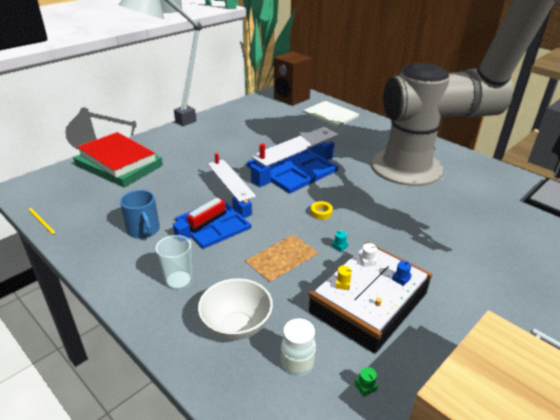

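The top view shows candidates for the job. Knobs are yellow (208,185), blue (180,221) and white (209,218); there is no red one. The empty spindle is at (180,188). The look-alikes are green (158,148) and turquoise (252,239). The small tray is at (350,185) with its hinge block at (348,214) and post at (411,234), and the larger look-alike tray is at (370,305). The red stapler is at (355,180) on the small tray.

```bash
cat > h.py <<'E'
import numpy as np,cv2
from scipy.spatial.transform import Rotation as Ro
from plant import monitor,capture,robot
def Rm(c): return Ro.from_euler('xyz',c["rotation"]).as_matrix()
def ray(c,uv,z):
    uv=np.atleast_2d(uv).astype(float);K=c["mtx"]
    d=np.c_[(uv[:,0]-K[0,2])/K[0,0],-(uv[:,1]-K[1,2])/K[1,1],-np.ones(len(uv))]@Rm(c).T
    o=np.array(c["origin"]);return (o+d*((z-o[2])/d[:,2])[:,None])[:,:2]
def proj(c,P):
    P=(np.atleast_2d(P)-np.array(c["origin"]))@Rm(c);K=c["mtx"]
    return np.c_[K[0,2]+K[0,0]*P[:,0]/-P[:,2],K[1,2]+K[1,1]*P[:,1]/P[:,2]]
def mask(c,lo,hi,box=None):
    h=cv2.cvtColor(c["pixels"],cv2.COLOR_RGB2HSV);m=cv2.inRange(h,lo,hi)
    if box: b=np.zeros_like(m);b[box[1]:box[3],box[0]:box[2]]=1;m=m*b
    return m
def blobs(m,a=8):
    cs,_=cv2.findContours(m,cv2.RETR_EXTERNAL,cv2.CHAIN_APPROX_NONE)
    return sorted([k for k in cs if cv2.contourArea(k)>=a],key=cv2.contourArea,reverse=True)
def rect_w(c,k,z):
    "min-area rect of a contour cast on plane z: centre, size, angle of long side (deg)"
    w=ray(c,k.reshape(-1,2),z);ce,s,a=cv2.minAreaRect((w*1000).astype(np.float32))
    if s[0]<s[1]: s=s[::-1];a+=90
    return np.round(ce,1),np.round(s,1),round((a+90)%180-90,1)
def togo(P,yaw=None):
    "cm shift in tool axes from the present TCP to TCP position P, and turn"
    o=monitor.get_obs();R=Ro.from_euler('xyz',o["tcp_rot"])
    s=R.inv().apply(np.array(P)-o["position"])*100
    t=None
    if yaw is not None:
        t=-(yaw-o["tcp_rot"][2]);t=(t+np.pi/2)%np.pi-np.pi/2
    return np.round(s,2),t
E
python3 - <<'E'
from h import *
c=capture("top")
print("mat",[rect_w(c,k,.003) for k in blobs(mask(c,(5,60,60),(20,255,220),(255,165,302,230)),200)])
print("stap",[rect_w(c,k,.052) for k in blobs(mask(c,(0,120,60),(8,255,255),(340,150,372,205))|mask(c,(172,120,60),(180,255,255),(340,150,372,205)))])
print("post",[rect_w(c,k,.085) for k in blobs(mask(c,(0,120,60),(8,255,255),(400,222,425,245))|mask(c,(172,120,60),(180,255,255),(400,222,425,245)),3)])
print("tray",[rect_w(c,k,.012) for k in blobs(mask(c,(105,120,40),(125,255,255),(315,145,385,225)),60)])
print("bar",[rect_w(c,k,.055) for k in blobs(mask(c,(0,0,150),(180,50,255),(330,200,425,245)),60)])
print("Y",[rect_w(c,k,.1) for k in blobs(mask(c,(20,120,80),(35,255,255),(195,172,222,198)))])
print("B",[rect_w(c,k,.1) for k in blobs(mask(c,(105,120,30),(130,255,255),(170,208,195,235)))])
print("mixer rim",[rect_w(c,k,.06) for k in blobs(mask(c,(0,70,40),(20,255,200),(160,160,235,250)),60)])
s=capture("scene")
for n,i,b in(("t",c,(150,130,435,250)),):
    im=i["pixels"][b[1]:b[3],b[0]:b[2],::-1];cv2.imwrite("pics/crop1.png",cv2.resize(im,None,fx=2.8,fy=2.8,interpolation=cv2.INTER_CUBIC))
E
```

```text
mat [(array([563.3,  26.8]), array([148.7,  89.9]), -4.4)]
stap [(array([ 607.6, -188.2]), array([103. ,  29.1]), 4.5)]
post [(array([ 456.2, -333. ]), array([16. ,  5.4]), -89.7)]
tray [(array([ 602.8, -182.4]), array([205.7, 138.5]), -8.3)]
bar [(array([ 482.2, -247.2]), array([204.2,  46.7]), 73.7)]
Y [(array([581.3, 213.9]), array([31.2, 25.4]), 34.3)]
B [(array([486.1, 287.8]), array([29.9, 24.2]), -89.8)]
mixer rim [(array([435.1, 246. ]), array([158.5,   8.6]), -85.9), (array([635.9, 262.8]), array([157.8,   8.7]), -86.3)]
```

View pics/crop1.png

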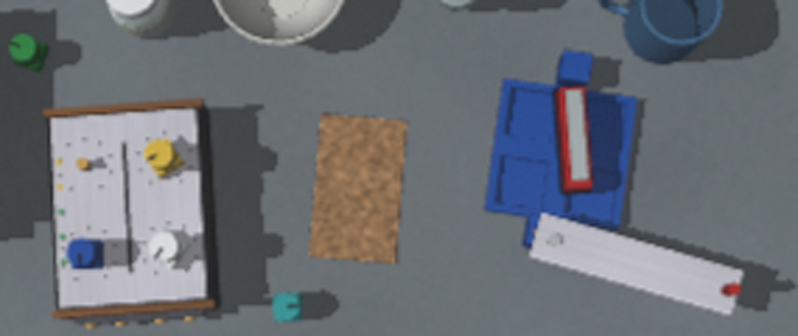

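The crop confirms the choice: the small tray with the stapler and opened keeper, and yellow, blue and white knobs on the deck, with no red one. The green and turquoise knobs stand off the mixer.

```bash
python3 -c "
from h import *
print(togo([.605,-.188,.25],.079))"
```

```text
(array([-62.82, -44.23,   5.38]), np.float64(-0.5108275533772986))
```

>>> apply_moves([
  [[1,-62.8,-44.2,5,-0.51],[1,-62.8,-44.2,5,-0.51],[1,-62.8,-44.2,5,-0.51],[1,-62.8,-44.2,5,-0.51],[1,-62.8,-44.2,5,-0.51],[1,-62.8,-44.2,5,-0.51],[1,-62.8,-44.2,5,-0.51],[1,-62.8,-44.2,5,-0.51],[1,-62.8,-44.2,5,-0.51],[1,-62.8,-44.2,5,-0.51],[1,-62.8,-44.2,5,-0.51],[1,-62.8,-44.2,5,-0.51]],
], force=60)

```text
time_s: 1.2
position: [0.4616, 0.0596, 0.2726]
tcp_rot: [3.141, 0.0, -3.064]
contact_force: [0.5, 1.1, -0.1]
finger_gap: 0.0853
gripper_force: 0.0
```

```bash
python3 -c "
from h import *
print(togo([.605,-.188,.25],.079),monitor.get_obs()['tcp_rot'])"
```

```text
(array([-12.37, -25.8 ,   2.26]), np.float64(-0.0010312490415365083)) [ 3.14143096e+00  2.75208830e-04 -3.06362390e+00]
```

>>> apply_moves([
  [[1,-12.4,-25.8,2.3,0],[1,-12.4,-25.8,2.3,0],[1,-12.4,-25.8,2.3,0],[1,-12.4,-25.8,2.3,0],[1,-12.4,-25.8,2.3,0],[1,-12.4,-25.8,2.3,0],[1,-12.4,-25.8,2.3,0],[1,-12.4,-25.8,2.3,0],[1,-12.4,-25.8,2.3,0],[1,-12.4,-25.8,2.3,0]],
])

```text
time_s: 2.03
position: [0.6044, -0.1855, 0.249]
tcp_rot: [3.14, -0.001, -3.064]
contact_force: [-0.2, 0.1, 0.2]
finger_gap: 0.0855
gripper_force: 0.0
```

```bash
python3 -c "
from h import *
c=capture('wrist');cv2.imwrite('pics/w1.png',c['pixels'][:,:,::-1]);print(c['origin'],c['rotation'],monitor.get_obs()['position'])
m=mask(c,(0,120,60),(8,255,255))|mask(c,(172,120,60),(180,255,255))
for k in blobs(m,100)[:4]: print(k.reshape(-1,2).mean(0),rect_w(c,k,.052))
t=capture('top')
print([rect_w(t,k,.052) for k in blobs(mask(t,(0,120,60),(8,255,255),(340,150,372,205))|mask(t,(172,120,60),(180,255,255),(340,150,372,205)))])
"
```

```text
[ 0.5214926  -0.19102766  0.3200117 ] [-3.25196260e-01 -4.78034727e-04  1.64897473e+00] [ 0.6043699  -0.1849432   0.24952975]
[275.70682731 199.86746988] (array([ 606.6, -190. ]), array([104.9,  26.5]), 4.2)
[93.49367089  5.18987342] (array([ 456.6, -345.4]), array([27. , 10.1]), -85.5)
[(array([ 599.2, -178.8]), array([28.2,  5.6]), -0.5)]
```

View pics/w1.png

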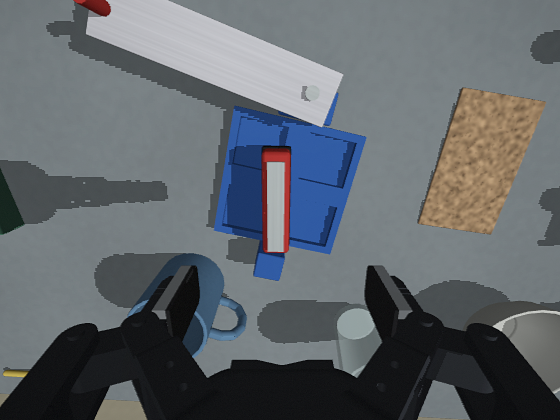

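The wrist view shows the stapler at (276,200) across the small tray, with the post at (93,5). The top view reading agrees, about (0.607, -0.189).

>>> apply_moves([
  [[0.6,-0.2,-0.1,3,0],[0.4,-0.2,-0.1,6,0],[0.3,-0.2,-0.1,9,0],[0.3,-0.2,-0.1,12,0],[0.3,-0.2,-0.1,14,0],[0.3,-0.2,-0.1,15.5,0],[0.3,-0.2,-0.1,16,0],[0.3,-0.2,-0.1,16,0],[-1,-0.2,-0.1,16,0],[-1,-0.2,-0.1,16,0],[-1,-0.2,-0.1,16,0],[-1,-0.2,-0.1,16,0]],
], force=60)

```text
time_s: 3.13
position: [0.6078, -0.1869, 0.0919]
tcp_rot: [-3.14, 0.003, -3.063]
contact_force: [-0.6, 0.2, 6.8]
finger_gap: 0.0275
gripper_force: 59.3
```

>>> apply_moves([
  [[-1,0,0,0,0],[-1,0,0,0,0],[-1,0,0,0,0],[-1,0,0,0,0],[-1,0,0,-1,0],[-1,0,0,-2.5,0],[-1,0,0,-4,0],[-1,0,0,-5,0],[-1,0,0,-5,0]],
])

```text
time_s: 3.88
position: [0.6079, -0.1872, 0.1428]
tcp_rot: [-3.139, 0.004, -3.063]
contact_force: [0.5, 0.1, -1.3]
finger_gap: 0.0273
gripper_force: 59.6
```

>>> apply_moves([
  [[-1,0.4,3,-1,0.02],[-1,0.8,6.5,-1,0.06],[-1,1.3,10,-1,0.1],[-1,1.7,13.5,-1,0.14],[-1,2.2,17,-1,0.15],[-1,2.5,20,-1,0.15],[-1,2.7,21.5,-1,0.15],[-1,2.7,21.9,-1,0.15],[-1,2.7,21.9,-1,0.15],[-1,2.7,21.9,-1,0.15]],
])

```text
time_s: 4.72
position: [0.563, 0.029, 0.1495]
tcp_rot: [-3.141, 0.0, 3.07]
contact_force: [-0.1, 0.0, -1.9]
finger_gap: 0.0272
gripper_force: 59.7
```

```bash
python3 -c "
from h import *
print(togo([.563,.027,.084]),monitor.get_obs()['contact_force'])
c=capture('wrist');cv2.imwrite('pics/w2.png',c['pixels'][:,:,::-1])
m=mask(c,(0,120,60),(8,255,255))|mask(c,(172,120,60),(180,255,255))
for k in blobs(m,100)[:4]: print(k.reshape(-1,2).mean(0),rect_w(c,k,.113))
for k in blobs(mask(c,(105,120,30),(125,255,255)),300)[:6]: print(k.reshape(-1,2).mean(0),rect_w(c,k,.012))
"
```

```text
(array([-0.02, -0.2 ,  6.55]), None) [-1.23321284e-01  9.83710661e-04 -1.92824314e+00]
[281.86081081 271.18513514] (array([548.9,  31. ]), array([86.8, 25.5]), -4.4)
[ 49.95272206 276.93553009] (array([ 628.1, -160.1]), array([253.8, 108. ]), -21.3)
```

>>> apply_moves([
  [[-1,0,0,2.5,0],[-1,0,0,4.5,0],[-1,0,0,5.8,0],[-1,0,0,6.3,0],[-1,0,0,6.6,0],[-1,0,0,6.6,0],[-0.4,0,0,6.6,0],[0.3,0,0,6.6,0],[0.3,0,0,6.6,0],[0.3,0,0,6.6,0],[0.3,0,0,6,0],[0.3,0,0,4,0]],
])

```text
time_s: 5.77
position: [0.5614, 0.0297, 0.1081]
tcp_rot: [3.141, -0.005, 3.07]
contact_force: [-0.6, 0.1, -0.0]
finger_gap: 0.0557
gripper_force: 0.0
```

```bash
python3 -c "
from h import *
print(togo([.535,.255,.27]))
t=capture('top')
print([rect_w(t,k,.043) for k in blobs(mask(t,(0,120,60),(8,255,255),(240,150,320,240))|mask(t,(172,120,60),(180,255,255),(240,150,320,240)))])
print(monitor.get_obs()['position'])"
```

```text
(array([  4.33,  22.29, -16.16]), None)
[]
[0.56398601 0.0295749  0.11334431]
```

>>> apply_moves([
  [[1,0,0,-4,0],[1,0,0,-8,0],[1,0,2,-12,0],[1,1,5,-16,0],[1,2,9,-20,0],[1,3,13,-20,0],[1,4.3,17,-20,0],[1,4.3,20.5,-20,0],[1,4.3,22.3,-20,0],[1,4.3,22.3,-20,0],[1,4.3,22.3,-20,0],[1,4.3,22.3,-20,0]],
])

```text
time_s: 6.82
position: [0.5358, 0.2549, 0.3098]
tcp_rot: [-3.141, 0.0, 3.07]
contact_force: [-1.0, -0.3, 0.8]
finger_gap: 0.0858
gripper_force: 0.0
```

```bash
python3 -c "
from h import *
t=capture('top');print(monitor.get_obs()['position'])
print([rect_w(t,k,.043) for k in blobs(mask(t,(0,120,60),(8,255,255),(240,150,320,240))|mask(t,(172,120,60),(180,255,255),(240,150,320,240)))])
c=capture('wrist');cv2.imwrite('pics/w3.png',cv2.resize(c['pixels'][:,:,::-1],(784,588),interpolation=cv2.INTER_CUBIC))
Y=mask(c,(20,120,80),(35,255,255));B=mask(c,(105,120,30),(130,255,255))
for n,m in(('Y',Y),('B',B)):
  for k in blobs(m,150)[:2]: print(n,k.reshape(-1,2).mean(0),rect_w(c,k,.1))
P=lambda x,y:np.array([.5355,.2544])+Ro.from_euler('z',4.7,degrees=True).as_matrix()[:2,:2]@[x,y]
for a,b in((45,-40),(-45,40),(-45,-40),(45,40)):
  p=P(a/1000,b/1000);print(a,b,p,proj(c,[*p,.1]),proj(c,[*p,.06]),proj(t,[*p,.1]))
"
```

```text
[0.53593833 0.25424631 0.30981316]
[(array([563.5,  29. ]), array([104.,  28.]), -4.8)]
Y [27.05882353 49.52352941] (array([390. ,  47.5]), array([48.2, 42.9]), 68.6)
Y [252.54166667 235.25      ] (array([576.4, 221.2]), array([38.2, 35.6]), -56.2)
B [ 13.24626866 252.22014925] (array([583.8, -31.9]), array([139.9,  41.7]), -21.4)
B [314.62857143 143.25714286] (array([486.5, 291. ]), array([29.5, 28.5]), 1.4)
45 -40 [0.58362622 0.21822174] [[250.34490329 242.71011052]] [[253.80864927 228.18283741]] [[206.02731257 184.5759458 ]]
-45 40 [0.48737378 0.29057826] [[315.43920369 145.70098809]] [[311.40914699 141.37087132]] [[178.49291478 220.02098147]]
-45 -40 [0.49392886 0.21084727] [[232.79975564 158.65612161]] [[238.66404681 152.83763418]] [[208.12373024 217.70491354]]
45 40 [0.57707114 0.29795273] [[325.47772065 232.07746904]] [[320.67313009 218.55553268]] [[176.59412297 186.91195817]]
```

View pics/w3.png

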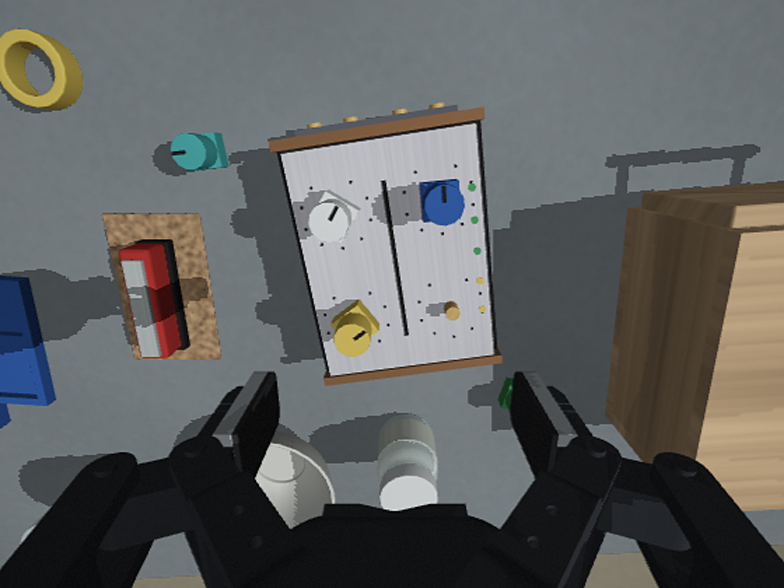

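The wrist view shows the stapler on the mat, at (150,300). The knobs are white (329,221), blue (443,203) and yellow (352,336), and the bare spindle is at (452,311). The turquoise and green look-alikes stand off the mixer.

```bash
python3 -c "
from h import *
c=capture('wrist')
g=cv2.cvtColor(c['pixels'],cv2.COLOR_RGB2GRAY)
for n,p in(('W',(235,158)),('B',(316.4,145)),('Y',(251.4,240))):
  yy,xx=np.mgrid[:420,:560]
  hsv=cv2.cvtColor(c['pixels'],cv2.COLOR_RGB2HSV)
  near=np.hypot(xx-p[0],yy-p[1])<12
  dark=near&(hsv[...,2]<(70 if n!='B' else 60))
  pts=np.argwhere(dark)[:,::-1]
  w=ray(c,pts,.1)*1000
  head=ray(c,[p],.1)[0]*1000
  d=w.mean(0)-head; u,s,v=np.linalg.svd(w-w.mean(0)); 
  print(n,len(pts),head.round(1),d.round(1),'line deg',np.degrees(np.arctan2(v[0][1],v[0][0])).round(1),s.round(1))
  x0,y0=int(p[0])-26,int(p[1])-26
  cv2.imwrite(f'pics/k{n}.png',cv2.resize(c['pixels'][y0:y0+52,x0:x0+52,::-1],(260,260),interpolation=cv2.INTER_CUBIC))
cv2.imwrite('pics/k.png',cv2.hconcat([cv2.imread(f'pics/k{n}.png') for n in 'WBY']))
"
```

```text
W 22 [493.5 212.8] [-5.5  3.5] line deg -35.2 [14.1  2.6]
B 24 [486.9 291.2] [-6.4  1. ] line deg 2.9 [13.1  3.1]
Y 22 [580.7 219.3] [-0.8  5.7] line deg -55.3 [15.   3.3]
```

View pics/k.png

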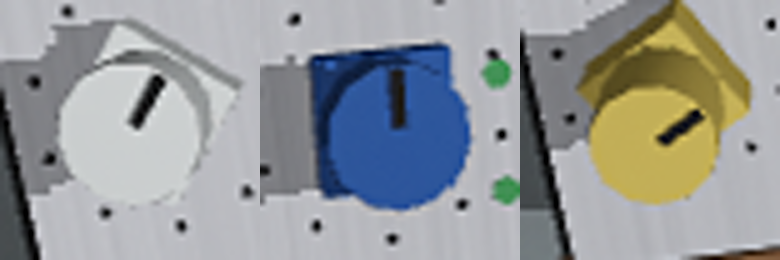

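```bash
python3 -c "
from h import *
print(togo([.487,.2918,.200],3.194))"
```

```text
(array([ 5.19,  3.43, 10.98]), np.float64(-0.12587210157770734))
```

>>> apply_moves([
  [[0.2,2,1.5,3,-0.06],[0.2,4,3,6,-0.12],[0.2,5.2,3.4,9,-0.125],[0.2,5.2,3.4,11,-0.125],[0.2,5.2,3.4,13,-0.125],[0.2,5.2,3.4,15,-0.125],[0.2,5.2,3.4,16.3,-0.125],[0.2,5.2,3.4,16.5,-0.125],[0.2,5.2,3.4,16.5,-0.125],[0.2,5.2,3.4,16.5,-0.125]],
])

```text
time_s: 7.8
position: [0.4872, 0.2922, 0.1456]
tcp_rot: [3.141, 0.001, -3.089]
contact_force: [-0.3, -0.1, 1.0]
finger_gap: 0.0517
gripper_force: 0.0
```

```bash
python3 -c "
from h import *
print(togo([.487,.2918,.145],3.194))
c=capture('wrist');cv2.imwrite('pics/w4.png',c['pixels'][:,:,::-1])
k=blobs(mask(c,(105,120,30),(130,255,255),(200,60,420,420)),150)[0];print(rect_w(c,k,.1),rect_w(c,k,.076),k.reshape(-1,2).min(0),k.reshape(-1,2).max(0))"
```

```text
(array([ 0.03, -0.04,  0.06]), np.float64(-0.00028825925389952545))
(array([479.3, 291.8]), array([45.2, 27. ]), 3.0) (array([494.8, 292.4]), array([54.5, 32.5]), 3.0) [251 237] [308 322]
```

View pics/w4.png

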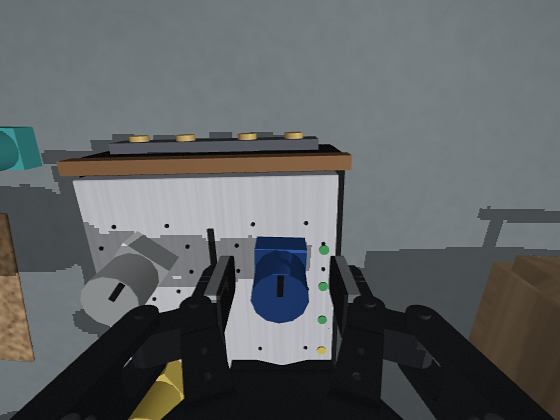

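The view shows the blue knob at (280,285), centred between the pads at (225,290) and (340,290).

>>> apply_moves([
  [[-1,0,0,0,0],[-1,0,0,0,0],[-1,0,0,0,0],[-1,0,0,0,0],[-1,0,0,0,0],[-1,0,0,0,0]],
], force=60)

```text
time_s: 8.35
position: [0.487, 0.2922, 0.1461]
tcp_rot: [-3.141, 0.002, -3.088]
contact_force: [-0.9, -4.6, 5.5]
finger_gap: 0.0264
gripper_force: 58.8
```

>>> apply_moves([
  [[-1,0,0,0,0.12],[-1,0,0,-0.02,0.24],[-1,0,0,-0.04,0.36],[-1,0,0,-0.06,0.48],[-1,0,0,-0.08,0.6],[-1,0,0,-0.08,0.72],[-1,0,0,-0.08,0.6],[-1,0,0,-0.1,0.48],[-1,0,0,-0.12,0.36],[-1,0,0,-0.14,0.24],[-1,0,0,-0.16,0.12],[-1,0,0,-0.16,0]],
])

```text
time_s: 9.35
position: [0.487, 0.2923, 0.1468]
tcp_rot: [-3.141, 0.001, -3.083]
contact_force: [1.0, -1.7, -0.5]
finger_gap: 0.0263
gripper_force: 59.5
```

>>> apply_moves([
  [[-1,0,0,-0.01,0.12],[-1,0,0,-0.03,0.24],[-1,0,0,-0.05,0.36],[-1,0,0,-0.07,0.48],[-1,0,0,-0.09,0.6],[-1,0,0,-0.1,0.72],[-1,0,0,-0.11,0.6],[-1,0,0,-0.13,0.48],[-1,0,0,-0.15,0.36],[-1,0,0,-0.17,0.24],[-1,0,0,-0.19,0.12],[-1,0,0,-0.2,0]],
])

```text
time_s: 10.35
position: [0.4871, 0.2923, 0.1486]
tcp_rot: [-3.141, 0.001, -3.083]
contact_force: [1.4, -0.5, -2.5]
finger_gap: 0.0264
gripper_force: 59.6
```

>>> apply_moves([
  [[-1,0,0,-0.01,0.12],[-1,0,0,-0.03,0.24],[-1,0,0,-0.05,0.36],[-1,0,0,-0.07,0.48],[-1,0,0,-0.09,0.6],[-1,0,0,-0.1,0.72],[-1,0,0,-0.11,0.72],[-1,0,0,-0.11,0.72],[-1,0,0,-0.11,0.72]],
])

```text
time_s: 11.1
position: [0.4876, 0.2926, 0.15]
tcp_rot: [3.139, 0.002, 2.479]
contact_force: [4.7, -0.8, -1.8]
finger_gap: 0.0262
gripper_force: 59.6
```

```bash
python3 -c "
from h import *
print(monitor.get_obs()['contact_force'],monitor.get_obs()['position'])
c=capture('wrist');cv2.imwrite('pics/w5.png',c['pixels'][:,:,::-1])"
```

```text
[ 4.67965095 -0.83131538 -1.80348383] [0.487587   0.29264732 0.14997036]
```

View pics/w5.png

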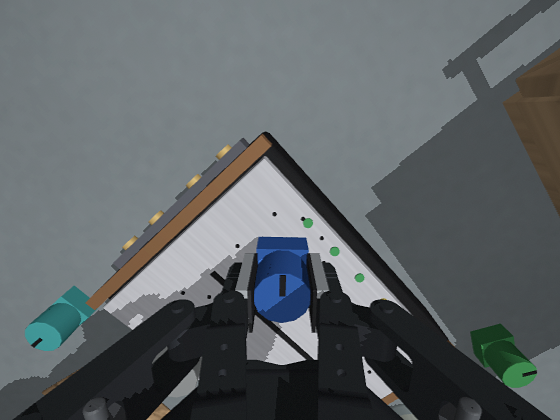

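The knob turns with the gripper (pointer at (283,290)), and the pull force is about 2 N.

>>> apply_moves([
  [[-1,0,0,-0.01,-0.12],[-1,0,0,-0.03,-0.24],[-1,0,0,-0.05,-0.36],[-1,0,0,-0.07,-0.48],[-1,0,0,-0.09,-0.6],[-1,0,0,-0.1,-0.72],[-1,0,0,-0.11,-0.6],[-1,0,0,-0.13,-0.48],[-1,0,0,-0.15,-0.36],[-1,0,0,-0.17,-0.24],[-1,0,0,-0.19,-0.12],[-1,0,0,-0.2,0]],
])

```text
time_s: 12.15
position: [0.4875, 0.2925, 0.1519]
tcp_rot: [3.14, 0.002, 2.474]
contact_force: [5.8, -1.6, -1.9]
finger_gap: 0.0262
gripper_force: 59.5
```

>>> apply_moves([
  [[-1,0,0,-0.01,-0.12],[-1,0,0,-0.03,-0.24],[-1,0,0,-0.05,-0.36],[-1,0,0,-0.07,-0.48],[-1,0,0,-0.09,-0.6],[-1,0,0,-0.11,-0.72],[-1,0,0,-0.13,-0.84],[-1,0,0,-0.15,-0.96],[-1,0,0,-0.17,-1.08],[-1,0,0,-0.19,-1.2],[-1,0,0,-0.21,-1.32],[-1,0,0,-0.23,-1.44]],
])

```text
time_s: 13.15
position: [0.4867, 0.2917, 0.1536]
tcp_rot: [-3.14, -0.001, -2.358]
contact_force: [3.5, -4.9, -3.3]
finger_gap: 0.0263
gripper_force: 59.8
```

>>> apply_moves([
  [[-1,0,0,-0.01,0.12],[-1,0,0,-0.03,0.24],[-1,0,0,-0.05,0.36],[-1,0,0,-0.07,0.48],[-1,0,0,-0.09,0.6],[-1,0,0,-0.11,0.72],[-1,0,0,-0.13,0.84],[-1,0,0,-0.15,0.96],[-1,0,0,-0.17,1.08],[-1,0,0,-0.19,1.2],[-1,0,0,-0.21,1.32],[-1,0,0,-0.23,1.44]],
])

```text
time_s: 14.15
position: [0.4874, 0.2923, 0.1564]
tcp_rot: [3.14, 0.002, 2.473]
contact_force: [6.1, -1.7, -3.4]
finger_gap: 0.0261
gripper_force: 59.7
```

>>> apply_moves([
  [[-1,0,0,-0.01,-0.12],[-1,0,0,-0.03,-0.24],[-1,0,0,-0.05,-0.36],[-1,0,0,-0.07,-0.48],[-1,0,0,-0.09,-0.6],[-1,0,0,-0.11,-0.72],[-1,0,0,-0.13,-0.84],[-1,0,0,-0.15,-0.96],[-1,0,0,-0.17,-1.08],[-1,0,0,-0.19,-1.2],[-1,0,0,-0.21,-1.32],[-1,0,0,-0.23,-1.44]],
])

```text
time_s: 15.15
position: [0.4864, 0.2918, 0.1589]
tcp_rot: [-3.14, -0.001, -2.358]
contact_force: [0.7, -5.1, 2.1]
finger_gap: 0.0265
gripper_force: 60.6
```

>>> apply_moves([
  [[-1,0,0,-0.01,0.12],[-1,0,0,-0.03,0.24],[-1,0,0,-0.05,0.36],[-1,0,0,-0.07,0.48],[-1,0,0,-0.09,0.6],[-1,0,0,-0.11,0.72],[-1,0,0,-0.13,0.84],[-1,0,0,-0.15,0.96],[-1,0,0,-0.17,1.08],[-1,0,0,-0.19,1.2],[-1,0,0,-0.21,1.32],[-1,0,0,-0.23,1.44]],
])

```text
time_s: 16.15
position: [0.486, 0.2928, 0.1609]
tcp_rot: [-3.141, -0.001, 2.473]
contact_force: [0.6, -0.2, -0.5]
finger_gap: 0.0263
gripper_force: 60.1
```

>>> apply_moves([
  [[-1,0,0,-0.01,-0.12],[-1,0,0,-0.03,-0.24],[-1,0,0,-0.05,-0.36],[-1,0,0,-0.07,-0.48],[-1,0,0,-0.09,-0.6],[-1,0,0,-0.12,-0.72],[-1,0,0,-0.15,-0.72],[-1,0,0,-0.15,-0.72]],
])

```text
time_s: 16.82
position: [0.4862, 0.2928, 0.1623]
tcp_rot: [3.141, -0.0, -3.089]
contact_force: [-0.1, -0.4, 0.2]
finger_gap: 0.0269
gripper_force: 60.2
```

>>> apply_moves([
  [[-1,0,0,-1,0],[-1,0,0,-3,0],[-1,0,0,-6,0],[-1,0,0,-7,0],[-1,0,0,-7,0]],
])

```text
time_s: 17.23
position: [0.4877, 0.2933, 0.2357]
tcp_rot: [3.139, 0.006, -3.089]
contact_force: [0.1, 0.6, 0.1]
finger_gap: 0.0265
gripper_force: 60.2
```

```bash
python3 -c "
from h import *
t=capture('top')
m=mask(t,(105,120,40),(125,255,255),(315,145,385,225))
k=blobs(m,60)[0]
print(rect_w(t,k,.012))
print(togo([.6436,-.152,.23],2.997),monitor.get_obs()['position'],monitor.get_obs()['tcp_rot'])
c=capture('wrist')
cv2.imwrite('pics/w6.png',cv2.hconcat([c['pixels'][:,:,::-1][:,130:430],cv2.resize(t['pixels'][140:240,315:425,::-1],(462,420),interpolation=cv2.INTER_CUBIC)]))"
```

```text
(array([ 603. , -182.4]), array([205.3, 138.5]), -8.3)
(array([-13.32, -45.25,   0.33]), np.float64(0.1970664115117895)) [0.48685969 0.29288735 0.23346861] [ 3.14034754e+00  2.97476440e-03 -3.08911890e+00]
```

View pics/w6.png

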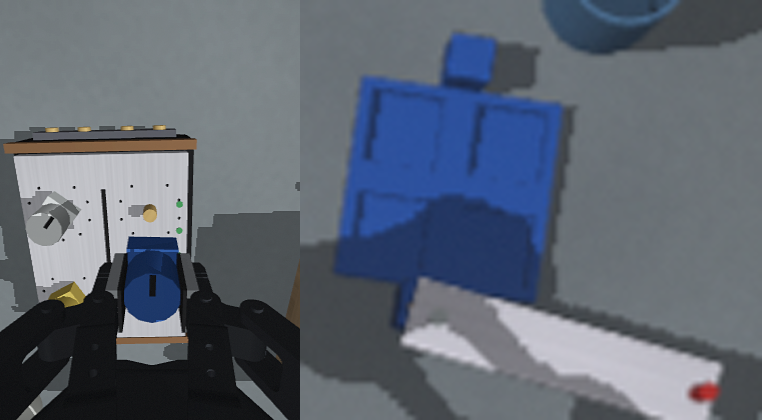

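The blue knob is off its spindle (149,213 left panel), the deck is down and the tray is clear. I'll carry it to the tray.

>>> apply_moves([
  [[-1,-0.8,-3,0,0.05],[-1,-1.8,-6.5,0,0.1],[-1,-3,-10.5,0,0.15],[-1,-4.2,-14.5,0,0.197],[-1,-5.4,-18.5,0,0.197],[-1,-6.6,-22.5,0,0.197],[-1,-7.8,-26.5,0,0.197],[-1,-9,-30.5,0,0.197],[-1,-10.2,-34.5,0,0.197],[-1,-11.4,-38.5,0,0.197],[-1,-12.5,-42,0,0.197],[-1,-13,-44.2,0,0.197]],
])

```text
time_s: 18.33
position: [0.6399, -0.1457, 0.2295]
tcp_rot: [-3.141, -0.003, 2.995]
contact_force: [-0.4, 0.0, -0.6]
finger_gap: 0.0264
gripper_force: 60.2
```

```bash
python3 -c "
from h import *
print(togo([.6436,-.152,.09],2.997))"
```

```text
(array([-0.49, -0.56, 13.95]), np.float64(-0.0022917993152899996))
```

>>> apply_moves([
  [[-1,-0.5,-0.6,3,0],[-1,-0.5,-0.6,6,0],[-1,-0.5,-0.6,8.5,0],[-1,-0.5,-0.6,10,0],[-1,-0.5,-0.6,10,0],[-1,-0.5,-0.6,10,0],[-1,-0.5,-0.6,10,0]],
])

```text
time_s: 18.92
position: [0.6442, -0.1485, 0.1325]
tcp_rot: [-3.142, 0.001, 2.998]
contact_force: [0.8, -0.3, -0.4]
finger_gap: 0.0259
gripper_force: 60.2
```

```bash
python3 -c "
from h import *
print(togo([.6436,-.152,.09],2.997))
c=capture('wrist')
cv2.imwrite('pics/w7.png',c['pixels'][:,:,::-1])"
```

```text
(array([ 0.01, -0.35,  4.25]), np.float64(0.0006782394177502482))
```

View pics/w7.png

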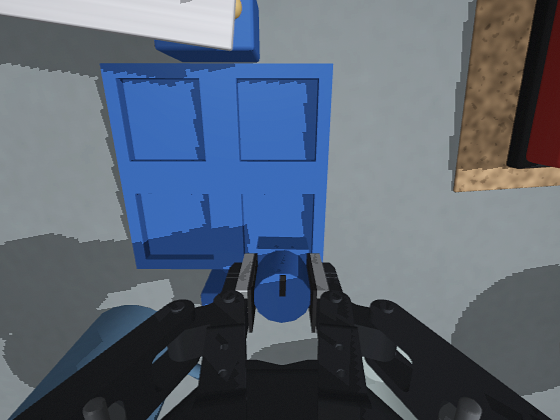

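The view shows the knob (283,285) lined up over the far right pocket (280,225). Lowering it.

>>> apply_moves([
  [[-1,0,-0.2,1.5,0],[-1,0,-0.3,3,0],[-1,0,-0.3,3.8,0],[-1,0,-0.3,4.2,0],[-1,0,-0.3,4.2,0],[-1,0,-0.3,4.2,0]],
])

```text
time_s: 19.47
position: [0.644, -0.1515, 0.0911]
tcp_rot: [-3.141, 0.002, 2.998]
contact_force: [0.3, -0.4, -0.1]
finger_gap: 0.0266
gripper_force: 60.2
```

>>> apply_moves([
  [[-1,0,0,0.15,0],[-1,0,0,0.15,0],[-0.4,0,0,0.15,0],[0,0,0,0.1,0],[0,0,0,0,0],[0,0,0,0,0],[0,0,0,-2,0],[0,0,0,-5,0],[0,0,0,-9,0],[0,0,0,-13,0],[0,0,0,-14,0],[0,0,0,-14,0]],
])

```text
time_s: 20.47
position: [0.645, -0.1519, 0.2349]
tcp_rot: [-3.14, 0.009, 2.998]
contact_force: [-0.2, -0.0, 0.2]
finger_gap: 0.043
gripper_force: 0.0
```

```bash
python3 -c "
from h import *
print(togo([.494,.212,.23],np.radians(-35.2)))
t=capture('top');c=capture('wrist')
cv2.imwrite('pics/w8.png',cv2.hconcat([c['pixels'][:,:,::-1][:,100:400],cv2.resize(t['pixels'][140:240,160:270,::-1],(462,420),interpolation=cv2.INTER_CUBIC)]))"
```

```text
(array([20.16, 33.85,  0.26]), np.float64(0.4706624210925465))
```

View pics/w8.png

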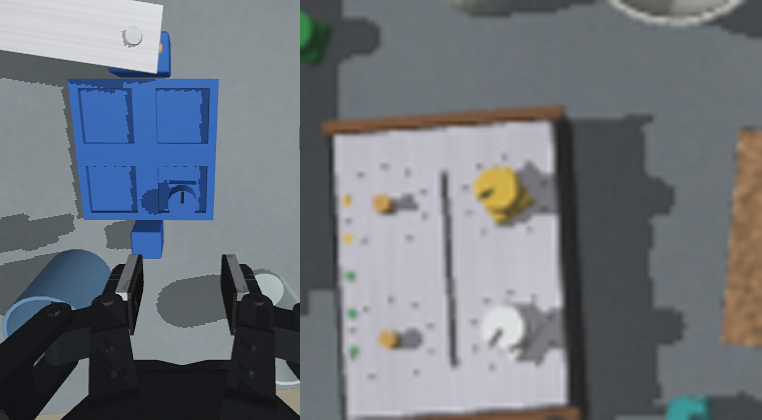

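Blue stands in the far pocket at (182,190), and the deck shows white and yellow still on. Next is white.

>>> apply_moves([
  [[0.2,1.5,2.6,0,0.1],[0.2,3.5,5.9,0,0.2],[0.2,5.5,9.3,0,0.3],[0.2,7.5,12.6,0,0.4],[0.2,9.5,16,0,0.47],[0.2,11.5,19.4,0,0.47],[0.2,13.5,22.7,0,0.47],[0.2,15.5,26,0,0.47],[0.2,17.5,29.4,0,0.47],[0.2,19.4,32.5,0,0.47],[0.2,20.2,33.8,0,0.47],[0.2,20.2,33.8,0,0.47]],
])

```text
time_s: 21.57
position: [0.4894, 0.2149, 0.228]
tcp_rot: [-3.139, -0.004, 2.532]
contact_force: [0.2, -1.0, -0.0]
finger_gap: 0.0513
gripper_force: 0.0
```

```bash
python3 -c "
from h import *
print(togo([.494,.212,.146],np.radians(-35.2)))"
```

```text
(array([-0.57,  0.05,  8.19]), np.float64(0.004833891875342999))
```

>>> apply_moves([
  [[0.2,0,0,2,0],[0.2,0,0,4,0],[0.2,0,0,5,0],[0.2,0,0,5,0],[0.2,0,0,5,0]],
])

```text
time_s: 21.98
position: [0.4919, 0.2113, 0.1792]
tcp_rot: [-3.14, -0.002, 2.527]
contact_force: [-0.1, -0.2, 0.0]
finger_gap: 0.0515
gripper_force: 0.0
```

```bash
python3 -c "
from h import *
print(togo([.494,.212,.146],np.radians(-35.2)))
c=capture('wrist')
cv2.imwrite('pics/w9.png',c['pixels'][:,:,::-1])"
```

```text
(array([-0.14,  0.18,  3.32]), np.float64(-0.0002940885070223942))
```

View pics/w9.png

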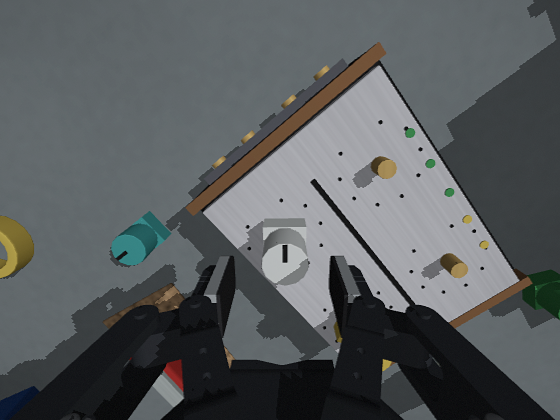

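White is at (285,255), squared to the tool and centred between the pads.

>>> apply_moves([
  [[0.2,-0.1,0.05,1.5,0],[0.2,-0.1,0.05,2.8,0],[0.2,-0.1,0.05,3.3,0],[0.2,-0.1,0.05,3.3,0],[-1,-0.1,0.05,3.3,0],[-1,-0.1,0.05,3.3,0],[-1,-0.1,0.05,3.3,0],[-1,-0.1,0.05,3.3,0],[-1,-0.1,0.05,3.3,0],[-1,-0.1,0.05,3.3,0]],
])

```text
time_s: 22.87
position: [0.4936, 0.212, 0.1484]
tcp_rot: [3.14, 0.001, 2.528]
contact_force: [-0.8, -0.8, 6.2]
finger_gap: 0.0264
gripper_force: 63.2
```

>>> apply_moves([
  [[-1,0,0,0,0.12],[-1,0,0,-0.02,0.24],[-1,0,0,-0.04,0.36],[-1,0,0,-0.06,0.48],[-1,0,0,-0.08,0.6],[-1,0,0,-0.08,0.72],[-1,0,0,-0.08,0.6],[-1,0,0,-0.1,0.48],[-1,0,0,-0.12,0.36],[-1,0,0,-0.14,0.24],[-1,0,0,-0.16,0.12],[-1,0,0,-0.16,0]],
])

```text
time_s: 23.87
position: [0.4932, 0.2114, 0.1488]
tcp_rot: [-3.141, 0.001, 2.534]
contact_force: [-0.1, -3.5, -0.8]
finger_gap: 0.0261
gripper_force: 63.5
```

>>> apply_moves([
  [[-1,0,0,-0.01,0.12],[-1,0,0,-0.03,0.24],[-1,0,0,-0.05,0.36],[-1,0,0,-0.07,0.48],[-1,0,0,-0.09,0.6],[-1,0,0,-0.1,0.72],[-1,0,0,-0.11,0.6],[-1,0,0,-0.13,0.48],[-1,0,0,-0.15,0.36],[-1,0,0,-0.17,0.24],[-1,0,0,-0.19,0.12],[-1,0,0,-0.2,0]],
])

```text
time_s: 24.87
position: [0.4932, 0.2114, 0.1507]
tcp_rot: [-3.141, 0.001, 2.534]
contact_force: [0.4, -1.6, -2.4]
finger_gap: 0.0258
gripper_force: 63.6
```

>>> apply_moves([
  [[-1,0,0,-0.01,0.12],[-1,0,0,-0.03,0.24],[-1,0,0,-0.05,0.36],[-1,0,0,-0.07,0.48],[-1,0,0,-0.09,0.6],[-1,0,0,-0.11,0.72],[-1,0,0,-0.13,0.84],[-1,0,0,-0.15,0.96],[-1,0,0,-0.17,1.08],[-1,0,0,-0.19,1.2],[-1,0,0,-0.21,1.32],[-1,0,0,-0.23,1.44]],
])

```text
time_s: 25.87
position: [0.4936, 0.2124, 0.1531]
tcp_rot: [3.141, -0.002, 1.082]
contact_force: [2.6, 1.9, -4.9]
finger_gap: 0.0259
gripper_force: 63.2
```

>>> apply_moves([
  [[-1,0,0,-0.01,-0.12],[-1,0,0,-0.03,-0.24],[-1,0,0,-0.05,-0.36],[-1,0,0,-0.07,-0.48],[-1,0,0,-0.09,-0.6],[-1,0,0,-0.11,-0.72],[-1,0,0,-0.13,-0.84],[-1,0,0,-0.15,-0.96],[-1,0,0,-0.17,-1.08],[-1,0,0,-0.19,-1.2],[-1,0,0,-0.21,-1.32],[-1,0,0,-0.23,-1.44]],
])

```text
time_s: 26.87
position: [0.4935, 0.2117, 0.1553]
tcp_rot: [3.141, 0.001, 2.534]
contact_force: [2.5, -1.1, -2.9]
finger_gap: 0.0262
gripper_force: 63.6
```

>>> apply_moves([
  [[-1,0,0,-0.01,0.12],[-1,0,0,-0.03,0.24],[-1,0,0,-0.05,0.36],[-1,0,0,-0.07,0.48],[-1,0,0,-0.09,0.6],[-1,0,0,-0.11,0.72],[-1,0,0,-0.13,0.84],[-1,0,0,-0.15,0.96],[-1,0,0,-0.17,1.08],[-1,0,0,-0.19,1.2],[-1,0,0,-0.21,1.32],[-1,0,0,-0.23,1.44]],
])

```text
time_s: 27.87
position: [0.4934, 0.2123, 0.1576]
tcp_rot: [3.141, -0.001, 1.082]
contact_force: [1.0, 1.3, -4.3]
finger_gap: 0.0261
gripper_force: 63.4
```

>>> apply_moves([
  [[-1,0,0,-0.01,-0.12],[-1,0,0,-0.03,-0.24],[-1,0,0,-0.05,-0.36],[-1,0,0,-0.07,-0.48],[-1,0,0,-0.09,-0.6],[-1,0,0,-0.11,-0.72],[-1,0,0,-0.13,-0.84],[-1,0,0,-0.15,-0.96],[-1,0,0,-0.17,-1.08],[-1,0,0,-0.19,-1.2],[-1,0,0,-0.21,-1.32],[-1,0,0,-0.23,-1.44]],
])

```text
time_s: 28.87
position: [0.4936, 0.2116, 0.1598]
tcp_rot: [3.141, 0.001, 2.534]
contact_force: [3.0, 0.5, -4.9]
finger_gap: 0.0262
gripper_force: 63.7
```

>>> apply_moves([
  [[-1,0,0,-0.01,0.12],[-1,0,0,-0.03,0.24],[-1,0,0,-0.05,0.36],[-1,0,0,-0.07,0.48],[-1,0,0,-0.09,0.6],[-1,0,0,-0.11,0.72],[-1,0,0,-0.13,0.84],[-1,0,0,-0.15,0.96],[-1,0,0,-0.17,1.08],[-1,0,0,-0.19,1.2],[-1,0,0,-0.21,1.32],[-1,0,0,-0.23,1.44]],
])

```text
time_s: 29.87
position: [0.4934, 0.2123, 0.1626]
tcp_rot: [3.141, -0.002, 1.082]
contact_force: [0.7, 1.5, -0.7]
finger_gap: 0.0262
gripper_force: 64.0
```

>>> apply_moves([
  [[-1,0,0,-0.01,-0.12],[-1,0,0,-0.03,-0.24],[-1,0,0,-0.05,-0.36],[-1,0,0,-0.07,-0.48],[-1,0,0,-0.09,-0.6],[-1,0,0,-0.11,-0.72],[-1,0,0,-0.13,-0.84],[-1,0,0,-0.15,-0.96],[-1,0,0,-0.17,-1.08],[-1,0,0,-0.19,-1.2],[-1,0,0,-0.19,-1.2],[-1,0,0,-0.19,-1.2]],
])

```text
time_s: 30.87
position: [0.4932, 0.2119, 0.1643]
tcp_rot: [3.141, 0.0, 2.284]
contact_force: [0.1, 0.1, -1.0]
finger_gap: 0.0262
gripper_force: 64.2
```

>>> apply_moves([
  [[-1,0,0,-0.02,-0.12],[-1,0,0,-0.06,-0.24],[-1,0,0,-0.1,-0.36],[-1,0,0,-0.2,-0.48],[-1,0,0,-0.5,-0.6],[-1,0,0,-2,-0.71],[-1,0,0,-4,-0.71],[-1,0,0,-6,-0.71],[-1,0,0,-7,-0.71],[-1,0,0,-7,-0.71]],
])

```text
time_s: 31.7
position: [0.4941, 0.2122, 0.2364]
tcp_rot: [3.14, 0.005, 2.995]
contact_force: [-0.6, 0.2, -0.9]
finger_gap: 0.0262
gripper_force: 64.2
```

```bash
python3 -c "
from h import *
print(togo([.6332,-.2232,.235],2.997))
c=capture('wrist')
cv2.imwrite('pics/w10.png',c['pixels'][:,:,::-1][:,60:420])"
```

```text
(array([-20.11, -41.04,   0.15]), np.float64(-0.0016164910258917864))
```

View pics/w10.png

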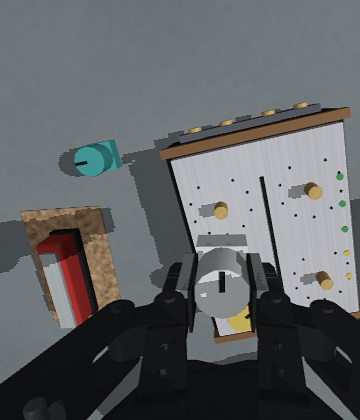

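White is held and its spindle (220,211) is bare. The stapler is still on the mat at (65,285).

>>> apply_moves([
  [[-1,-1.5,-3.1,0,0],[-1,-3.2,-6.5,0,0],[-1,-5,-10.2,0,0],[-1,-6.8,-13.9,0,0],[-1,-8.6,-17.6,0,0],[-1,-10.4,-21.2,0,0],[-1,-12.2,-24.9,0,0],[-1,-14,-28.6,0,0],[-1,-15.8,-32.3,0,0],[-1,-17.6,-35.9,0,0],[-1,-19.2,-39,0,0],[-1,-20.1,-41,0,0]],
])

```text
time_s: 32.75
position: [0.6333, -0.2264, 0.2316]
tcp_rot: [3.142, -0.002, 2.994]
contact_force: [-0.6, -0.2, -1.2]
finger_gap: 0.0259
gripper_force: 64.2
```

>>> apply_moves([
  [[-1,0,0,2,0],[-1,0,0,5,0],[-1,0,0,8,0],[-1,0,0,10,0],[-1,0,0,10,0],[-1,0,0,10,0]],
])

```text
time_s: 33.25
position: [0.6324, -0.2223, 0.1318]
tcp_rot: [3.14, -0.004, 2.997]
contact_force: [-0.7, 0.3, 0.7]
finger_gap: 0.0261
gripper_force: 64.2
```

```bash
python3 -c "
from h import *
print(togo([.6332,-.2232,.0915],2.997),monitor.get_obs()['contact_force'],monitor.get_obs()['finger_gap'])"
```

```text
(array([-0.11, -0.09,  4.03]), np.float64(-6.5875859971420425e-06)) [-0.68205173  0.33216165  0.67832047] 0.02614327307421219
```

>>> apply_moves([
  [[-1,-0.1,-0.1,1.5,0],[-1,-0.1,-0.1,3,0],[-1,-0.1,-0.1,3.7,0],[-1,-0.1,-0.1,4,0],[-1,-0.1,-0.1,4,0],[-1,-0.1,-0.1,4,0]],
])

```text
time_s: 33.75
position: [0.6346, -0.224, 0.0952]
tcp_rot: [-3.141, 0.002, 2.998]
contact_force: [0.2, -0.1, -1.1]
finger_gap: 0.0263
gripper_force: 64.2
```

>>> apply_moves([
  [[-1,0,0,0.1,0],[-1,0,0,0.1,0],[-0.4,0,0,0.1,0],[0,0,0,0.1,0],[0,0,0,0,0],[0,0,0,0,0],[0,0,0,-2,0],[0,0,0,-5,0],[0,0,0,-9,0],[0,0,0,-13,0],[0,0,0,-14,0],[0,0,0,-14,0]],
])

```text
time_s: 34.75
position: [0.6356, -0.2245, 0.2393]
tcp_rot: [-3.139, 0.009, 2.998]
contact_force: [-0.3, -0.4, 0.4]
finger_gap: 0.0428
gripper_force: 0.0
```

```bash
python3 -c "
from h import *
print(togo([.583,.219,.235],np.radians(-55.3)),togo([.583,.219,.235],np.radians(34.7)),monitor.get_obs()['q'])
c=capture('wrist')
k=blobs(mask(c,(0,0,170),(180,40,255),(60,150,420,300)),40)
for x in k[:4]: print(x.reshape(-1,2).mean(0),rect_w(c,x,.044))"
```

```text
(array([11.56, 43.14,  0.21]), np.float64(0.8214483825176462)) (array([11.56, 43.14,  0.21]), np.float64(-0.7493479442772504)) [-4.53148858e-01  6.64347841e-01  1.16290065e+00  8.00847161e-05
  1.30511779e+00 -1.88023511e+00]
[285.72972973 194.06306306] (array([ 631.6, -222.5]), array([32.7, 26.8]), -8.1)
[412.76315789 285.26315789] (array([ 748.9, -102.5]), array([37.8, 17.8]), 0.6)
```

>>> apply_moves([
  [[0.2,0.8,3.1,0,0.1],[0.2,1.8,6.7,0,0.2],[0.2,2.8,10.5,0,0.3],[0.2,3.8,14.4,0,0.4],[0.2,4.9,18.3,0,0.5],[0.2,5.9,22.2,0,0.6],[0.2,7,26.1,0,0.7],[0.2,8,30,0,0.8],[0.2,9.1,33.9,0,0.82],[0.2,10.1,37.8,0,0.82],[0.2,11.1,41.4,0,0.82],[0.2,11.6,43.1,0,0.82]],
])

```text
time_s: 35.8
position: [0.5791, 0.2235, 0.2317]
tcp_rot: [-3.139, -0.003, 2.181]
contact_force: [0.4, 0.9, 0.1]
finger_gap: 0.0512
gripper_force: 0.0
```

>>> apply_moves([
  [[0.2,0,0,2,0],[0.2,0,0,4,0],[0.2,0,0,5,0],[0.2,0,0,5,0],[0.2,0,0,5,0]],
])

```text
time_s: 36.22
position: [0.5807, 0.2189, 0.1829]
tcp_rot: [-3.139, -0.001, 2.177]
contact_force: [1.2, 0.2, 0.7]
finger_gap: 0.0514
gripper_force: 0.0
```

```bash
python3 -c "
from h import *
print(togo([.583,.219,.1465],np.radians(-55.3)))
c=capture('wrist')
m=mask(c,(20,100,60),(35,255,255),(200,100,380,420))
k=blobs(m,150)[0].reshape(-1,2)
print(k.min(0),k.max(0),k.mean(0),[ (r,k[k[:,1]==r][:,0].min(),k[k[:,1]==r][:,0].max()) for r in range(k[:,1].min(),k[:,1].max(),8)])
print('proj',proj(c,[[.583,.219,.1],[.583,.219,.076]]))"
```

```text
(array([-0.13,  0.2 ,  3.63]), np.float64(0.0009120020139805618))
[263 217] [308 282] [285.79679144 246.47058824] [(217, np.int32(267), np.int32(285)), (225, np.int32(265), np.int32(307)), (233, np.int32(265), np.int32(306)), (241, np.int32(265), np.int32(306)), (249, np.int32(265), np.int32(307)), (257, np.int32(264), np.int32(308)), (265, np.int32(264), np.int32(308)), (273, np.int32(267), np.int32(304)), (281, np.int32(279), np.int32(292))]
proj [[285.16300408 261.07327611]
 [284.88445299 243.51517087]]
```

>>> apply_moves([
  [[0.2,-0.1,0.15,1.5,0],[0.2,-0.1,0.15,3,0],[0.2,-0.1,0.15,3.6,0],[0.2,-0.1,0.15,3.6,0],[-1,-0.1,0.15,3.6,0],[-1,-0.1,0.15,3.6,0],[-1,-0.1,0.15,3.6,0],[-1,-0.1,0.15,3.6,0],[-1,-0.1,0.15,3.6,0],[-1,-0.1,0.15,3.6,0]],
])

```text
time_s: 37.1
position: [0.5833, 0.2193, 0.1496]
tcp_rot: [3.14, 0.001, 2.178]
contact_force: [-1.9, -2.1, 7.1]
finger_gap: 0.0258
gripper_force: 59.1
```

>>> apply_moves([
  [[-1,0,0,0,0.12],[-1,0,0,-0.02,0.24],[-1,0,0,-0.04,0.36],[-1,0,0,-0.06,0.48],[-1,0,0,-0.08,0.6],[-1,0,0,-0.1,0.72],[-1,0,0,-0.11,0.6],[-1,0,0,-0.13,0.48],[-1,0,0,-0.15,0.36],[-1,0,0,-0.17,0.24],[-1,0,0,-0.19,0.12],[-1,0,0,-0.2,0]],
])

```text
time_s: 38.1
position: [0.5827, 0.2189, 0.15]
tcp_rot: [-3.141, 0.0, 2.184]
contact_force: [-0.3, -3.2, -1.7]
finger_gap: 0.0261
gripper_force: 59.3
```

>>> apply_moves([
  [[-1,0,0,-0.01,0.12],[-1,0,0,-0.03,0.24],[-1,0,0,-0.05,0.36],[-1,0,0,-0.07,0.48],[-1,0,0,-0.09,0.6],[-1,0,0,-0.11,0.72],[-1,0,0,-0.13,0.84],[-1,0,0,-0.15,0.96],[-1,0,0,-0.17,1.08],[-1,0,0,-0.19,1.2],[-1,0,0,-0.21,1.32],[-1,0,0,-0.23,1.44]],
])

```text
time_s: 39.1
position: [0.584, 0.2197, 0.1526]
tcp_rot: [3.14, -0.003, 0.732]
contact_force: [4.3, -0.3, -5.1]
finger_gap: 0.0261
gripper_force: 59.4
```

>>> apply_moves([
  [[-1,0,0,0,-0.12],[-1,0,0,-0.02,-0.24],[-1,0,0,-0.04,-0.36],[-1,0,0,-0.06,-0.48],[-1,0,0,-0.08,-0.6],[-1,0,0,-0.1,-0.72],[-1,0,0,-0.12,-0.84],[-1,0,0,-0.14,-0.96],[-1,0,0,-0.16,-1.08],[-1,0,0,-0.18,-1.2],[-1,0,0,-0.2,-1.32],[-1,0,0,-0.21,-1.44]],
])

```text
time_s: 40.1
position: [0.5828, 0.219, 0.1543]
tcp_rot: [-3.141, 0.0, 2.184]
contact_force: [-1.1, -2.7, -2.6]
finger_gap: 0.0261
gripper_force: 59.8
```

>>> apply_moves([
  [[-1,0,0,0,0.12],[-1,0,0,-0.02,0.24],[-1,0,0,-0.04,0.36],[-1,0,0,-0.06,0.48],[-1,0,0,-0.08,0.6],[-1,0,0,-0.1,0.72],[-1,0,0,-0.12,0.84],[-1,0,0,-0.14,0.96],[-1,0,0,-0.16,1.08],[-1,0,0,-0.18,1.2],[-1,0,0,-0.2,1.32],[-1,0,0,-0.21,1.44]],
])

```text
time_s: 41.1
position: [0.5839, 0.2196, 0.1568]
tcp_rot: [3.14, -0.003, 0.732]
contact_force: [4.2, 0.5, -4.7]
finger_gap: 0.0262
gripper_force: 59.5
```

>>> apply_moves([
  [[-1,0,0,0,-0.12],[-1,0,0,-0.02,-0.24],[-1,0,0,-0.04,-0.36],[-1,0,0,-0.06,-0.48],[-1,0,0,-0.08,-0.6],[-1,0,0,-0.1,-0.72],[-1,0,0,-0.12,-0.84],[-1,0,0,-0.14,-0.96],[-1,0,0,-0.16,-1.08],[-1,0,0,-0.18,-1.2],[-1,0,0,-0.2,-1.32],[-1,0,0,-0.21,-1.44]],
])

```text
time_s: 42.1
position: [0.5834, 0.2193, 0.1588]
tcp_rot: [3.14, 0.001, 2.184]
contact_force: [1.4, -0.0, -2.7]
finger_gap: 0.0265
gripper_force: 59.6
```

>>> apply_moves([
  [[-1,0,0,0,0.12],[-1,0,0,-0.02,0.24],[-1,0,0,-0.04,0.36],[-1,0,0,-0.06,0.48],[-1,0,0,-0.08,0.6],[-1,0,0,-0.1,0.72],[-1,0,0,-0.12,0.84],[-1,0,0,-0.14,0.96],[-1,0,0,-0.16,1.08],[-1,0,0,-0.18,1.2],[-1,0,0,-0.2,1.32],[-1,0,0,-0.21,1.44]],
])

```text
time_s: 43.1
position: [0.5836, 0.2196, 0.1608]
tcp_rot: [3.141, -0.002, 0.732]
contact_force: [3.3, 0.8, -3.7]
finger_gap: 0.0262
gripper_force: 59.5
```

>>> apply_moves([
  [[-1,0,0,0,-0.12],[-1,0,0,-0.02,-0.24],[-1,0,0,-0.04,-0.36],[-1,0,0,-0.06,-0.48],[-1,0,0,-0.08,-0.6],[-1,0,0,-0.1,-0.72],[-1,0,0,-0.12,-0.84],[-1,0,0,-0.14,-0.96],[-1,0,0,-0.16,-1.08],[-1,0,0,-0.18,-1.2],[-1,0,0,-0.2,-1.32],[-1,0,0,-0.21,-1.44]],
])

```text
time_s: 44.1
position: [0.5831, 0.2195, 0.1634]
tcp_rot: [3.14, 0.0, 2.184]
contact_force: [-0.2, 0.2, -1.3]
finger_gap: 0.0259
gripper_force: 60.1
```

>>> apply_moves([
  [[-1,0,0,0,0.12],[-1,0,0,-0.02,0.24],[-1,0,0,-0.04,0.36],[-1,0,0,-0.06,0.48],[-1,0,0,-0.08,0.6],[-1,0,0,-0.1,0.72],[-1,0,0,-0.11,0.6],[-1,0,0,-0.13,0.48],[-1,0,0,-0.15,0.36],[-1,0,0,-0.17,0.24],[-1,0,0,-0.19,0.12],[-1,0,0,-0.2,0]],
])

```text
time_s: 45.1
position: [0.5831, 0.2195, 0.1654]
tcp_rot: [3.141, 0.0, 2.184]
contact_force: [-0.6, 0.4, -1.2]
finger_gap: 0.026
gripper_force: 60.1
```

>>> apply_moves([
  [[-1,0,0,-0.05,-0.12],[-1,0,0,-0.15,-0.24],[-1,0,0,-0.4,-0.36],[-1,0,0,-1.5,-0.48],[-1,0,0,-4,-0.6],[-1,0,0,-6,-0.72],[-1,0,0,-7,-0.815],[-1,0,0,-7,-0.815],[-1,0,0,-7,-0.815]],
])

```text
time_s: 45.85
position: [0.583, 0.2195, 0.2354]
tcp_rot: [3.141, 0.001, 2.99]
contact_force: [0.0, 0.4, -0.6]
finger_gap: 0.026
gripper_force: 60.0
```

```bash
python3 -c "
from h import *
print(togo([.5724,-.1416,.235],2.997))"
```

```text
(array([-4.410e+00, -3.585e+01,  2.000e-02]), np.float64(-0.007120890916473499))
```

>>> apply_moves([
  [[-1,-0.4,-3,0,0],[-1,-0.8,-6.6,0,0],[-1,-1.3,-10.5,0,0],[-1,-1.8,-14.4,0,0],[-1,-2.3,-18.3,0,0],[-1,-2.8,-22.2,0,0],[-1,-3.3,-26.1,0,0],[-1,-3.8,-30,0,0],[-1,-4.2,-33.6,0,0],[-1,-4.4,-35.8,0,0],[-1,-4.4,-35.8,0,0],[-1,-4.4,-35.8,0,0]],
])

```text
time_s: 46.85
position: [0.5727, -0.1422, 0.2334]
tcp_rot: [3.141, -0.002, 2.988]
contact_force: [-1.2, 1.9, -0.4]
finger_gap: 0.0262
gripper_force: 60.0
```

>>> apply_moves([
  [[-1,0,0,2,0],[-1,0,0,5,0],[-1,0,0,8,0],[-1,0,0,10,0],[-1,0,0,10,0],[-1,0,0,10,0],[-1,0,0,10,0]],
])

```text
time_s: 47.43
position: [0.5741, -0.1405, 0.136]
tcp_rot: [-3.141, 0.002, 2.993]
contact_force: [0.7, -1.2, 0.8]
finger_gap: 0.0259
gripper_force: 60.0
```

```bash
python3 -c "
from h import *
print(togo([.5724,-.1416,.0925],2.997),monitor.get_obs()['position'])"
```

```text
(array([ 0.16, -0.13,  4.35]), np.float64(-0.0037729749643697907)) [ 0.57408462 -0.14050377  0.13598047]
```

>>> apply_moves([
  [[-1,0.1,-0.1,1.5,0],[-1,0.1,-0.1,3,0],[-1,0.1,-0.1,3.9,0],[-1,0.1,-0.1,4.3,0],[-1,0.1,-0.1,4.3,0],[-1,0.1,-0.1,4.3,0]],
])

```text
time_s: 47.93
position: [0.5729, -0.142, 0.0937]
tcp_rot: [-3.141, 0.002, 2.993]
contact_force: [-2.2, 1.0, 5.0]
finger_gap: 0.0263
gripper_force: 60.6
```

>>> apply_moves([
  [[-1,0,0,0.1,0],[-1,0,0,0.1,0],[-0.4,0,0,0.1,0],[0,0,0,0.1,0],[0,0,0,0,0],[0,0,0,0,0],[0,0,0,-2,0],[0,0,0,-5,0],[0,0,0,-9,0],[0,0,0,-13,0],[0,0,0,-14,0],[0,0,0,-14,0]],
])

```text
time_s: 48.93
position: [0.5737, -0.1426, 0.236]
tcp_rot: [-3.14, 0.008, 2.993]
contact_force: [0.7, 0.3, 0.0]
finger_gap: 0.0428
gripper_force: 0.0
```

```bash
python3 -c "
from h import *
c=capture('wrist')
o=monitor.get_obs();print(o['position'],o['tcp_rot'],o['q'])
P=lambda x,y:np.array([.603,-.1824])+Ro.from_euler('z',-8.3,degrees=True).as_matrix()[:2,:2]@[x,y]
for n,lo,hi,b in(('Y',(20,120,80),(35,255,255),(150,60,400,330)),('W',(0,0,170),(180,40,255),(120,200,400,330))):
  for x in blobs(mask(c,lo,hi,b),40)[:3]: print(n,x.reshape(-1,2).mean(0),rect_w(c,x,.044))
R=mask(c,(0,120,60),(8,255,255))|mask(c,(172,120,60),(180,255,255))
for x in blobs(R,40)[:3]: print('red',x.reshape(-1,2).mean(0),rect_w(c,x,.085))
t=capture('top')
b=(395,215,430,250)
R=mask(t,(0,120,60),(8,255,255),b)|mask(t,(172,120,60),(180,255,255),b)
print([rect_w(t,k,.07) for k in blobs(R,3)])
b=(240,150,320,240)
print('stap',[rect_w(t,k,.043) for k in blobs(mask(t,(0,120,60),(8,255,255),b)|mask(t,(172,120,60),(180,255,255),b))])
cv2.imwrite('pics/w11.png',c['pixels'][:,:,::-1])
"
```

```text
[ 0.57271593 -0.14221236  0.2332858 ] [-3.14087872  0.00344426  2.99275546] [-3.73250705e-01  5.19547210e-01  1.44362554e+00  7.63354835e-05
  1.17490314e+00 -1.79523793e+00]
Y [282.49074074 194.32407407] (array([ 569.1, -141.2]), array([35.3, 26.6]), -8.5)
W [210.43023256 264.56976744] (array([ 631.3, -225.8]), array([27.2, 17.3]), -53.7)
W [218.42622951 247.3442623 ] (array([ 614.6, -213.3]), array([27. ,  7.8]), 81.6)
red [455.76219512 158.28353659] (array([551.4,  -1.2]), array([86.8, 31.8]), -4.7)
red [ 13.82352941 103.51764706] (array([ 459.7, -318.6]), array([24. , 10.8]), 81.5)
[(array([ 456.9, -337.1]), array([16.2,  5.4]), -89.7)]
stap [(array([563.5,  28.9]), array([103.8,  28.1]), -4.4)]
```

```bash
python3 -c "
from h import *
t=capture('top')
print('mug rim',ray(t,[[393,133],[371,131]],.09),'tumbler',ray(t,[[315,115]],.1))
print([ (x.reshape(-1,2).mean(0),rect_w(t,x,.09)) for x in blobs(mask(t,(95,80,30),(115,255,200),(355,105,420,165)),100)])
print(togo([.459,-.335,.235]))"
```

```text
mug rim [[ 0.7281408  -0.28843437]
 [ 0.73373234 -0.22887091]] tumbler [[ 0.77550264 -0.07583277]]
[(array([386.71153846, 131.50961538]), (array([ 726.3, -273.6]), array([111.4,  81.9]), -68.8))]
(array([  8.27, -20.77,  -0.45]), None)
```

>>> apply_moves([
  [[0.2,1.2,-3,0,0.12],[0.2,2.5,-6.3,0,0.24],[0.2,3.9,-9.8,0,0.36],[0.2,5.3,-13.3,0,0.48],[0.2,6.7,-16.8,0,0.6],[0.2,7.8,-19.6,0,0.72],[0.2,8.3,-20.8,0,0.84],[0.2,8.3,-20.8,0,0.96],[0.2,8.3,-20.8,0,1.08],[0.2,8.3,-20.8,0,1.2],[0.2,8.3,-20.8,0,1.32],[0.2,8.3,-20.8,0,1.44]],
])

```text
time_s: 50.08
position: [0.4586, -0.335, 0.2294]
tcp_rot: [-3.138, -0.003, 1.547]
contact_force: [0.4, 0.4, 0.5]
finger_gap: 0.0515
gripper_force: 0.0
```

>>> apply_moves([
  [[0.2,0,0,0,0.12],[0.2,0,0,0,0.24],[0.2,0,0,0,0.265],[0.2,0,0,0,0.265]],
])

```text
time_s: 50.42
position: [0.4589, -0.3351, 0.2301]
tcp_rot: [-3.139, -0.002, 1.289]
contact_force: [-0.5, -0.4, 0.2]
finger_gap: 0.0508
gripper_force: 0.0
```

```bash
python3 -c "
from h import *
c=capture('wrist');o=monitor.get_obs();print(o['position'],o['tcp_rot'])
R=mask(c,(0,100,50),(8,255,255))|mask(c,(172,100,50),(180,255,255))
for x in blobs(R,40)[:3]:
  q=x.reshape(-1,2);print('red',q.min(0),q.max(0),q.mean(0),rect_w(c,x,.07))
  a=q[q[:,1]>q[:,1].max()-8];print('end',a.mean(0),ray(c,[a.mean(0)],.085))
for z in(.055,.085): print(proj(c,[.459,-.335,z]))
for x in blobs(mask(c,(0,0,150),(180,50,255)),2000)[:2]: print('bar',rect_w(c,x,.055))
print(togo([.459,-.335,.132],1.286))"
```

```text
[ 0.45895743 -0.33513509  0.23046602] [-3.13931474e+00 -1.33129575e-03  1.29089431e+00]
red [450 300] [552 416] [516.51118211 347.72523962] (array([ 661.7, -545.4]), array([182.6,  76.1]), -58.7)
end [549.2        412.26666667] [[ 0.66240806 -0.61176609]]
red [ 91 123] [146 152] [118.1        136.76153846] (array([ 353.7, -238.7]), array([43.7, 20.3]), -8.5)
end [116.04255319 148.93617021] [[ 0.35649119 -0.24684   ]]
red [274 204] [288 228] [281.20338983 216.18644068] (array([ 456.6, -336.1]), array([21.6, 11.9]), 74.3)
end [281.04761905 225.14285714] [[ 0.45616296 -0.33815278]]
[[283.29725592 208.57372473]]
[[283.37293237 220.68570192]]
bar (array([ 477.4, -263.7]), array([169.1,  45.6]), 73.9)
bar (array([ 313.4, -235.7]), array([127.9,  69.8]), -4.2)
(array([0.  , 0.02, 9.85]), np.float64(0.0048943139949186865))
```

>>> apply_moves([
  [[0.2,0,0.1,3,0],[0.2,0,0.1,6,0],[0.2,0,0.1,8.5,0],[0.2,0,0.1,9.8,0],[0.2,0,0.1,9.8,0],[-0.3,0,0.1,9.8,0],[-0.4,0,0.1,9.8,0],[-0.4,0,0.1,9.8,0],[-0.4,0,0.1,9.8,0]],
], force=20)

```text
time_s: 51.22
position: [0.4607, -0.3361, 0.1351]
tcp_rot: [3.139, 0.001, 1.288]
contact_force: [0.6, -0.2, 0.7]
finger_gap: 0.0258
gripper_force: 0.0
```

```bash
python3 -c "
from h import *
o=monitor.get_obs();print(o['position'],o['tcp_rot'],o['contact_force'],o['finger_gap'])
H=np.array([.510,-.1688]);p0=np.array([.458,-.3355]);ph0=np.arctan2(*(p0-H)[::-1]);r=np.hypot(*(p0-H));print(np.degrees(ph0),r)
R=Ro.from_euler('xyz',o['tcp_rot']).inv()
for k in range(1,24):
  d=.08*k;ph=ph0+d
  p=H+r*np.array([np.cos(ph),np.sin(ph)])
  s=R.apply([*(p-p0),0])*100
  print(k,round(np.degrees(ph)+8.3,1),np.round(s[:2],1),round(-d,2))"
```

```text
[ 0.46069572 -0.33608829  0.13510977] [3.13947168e+00 9.87436895e-04 1.28832037e+00] [ 0.60868526 -0.15169607  0.70001974] 0.025824994250409267
-107.32466427081073 0.1746221349084932
1 -94.4 [0.  1.4] -0.08
2 -89.9 [0.2 2.8] -0.16
3 -85.3 [0.4 4.2] -0.24
4 -80.7 [0.8 5.5] -0.32
5 -76.1 [1.2 6.8] -0.4
6 -71.5 [1.8 8.1] -0.48
7 -66.9 [2.5 9.3] -0.56
8 -62.4 [ 3.2 10.5] -0.64
9 -57.8 [ 4.1 11.6] -0.72
10 -53.2 [ 5.  12.6] -0.8
11 -48.6 [ 6.1 13.6] -0.88
12 -44.0 [ 7.2 14.5] -0.96
13 -39.4 [ 8.3 15.2] -1.04
14 -34.9 [ 9.5 15.9] -1.12
15 -30.3 [10.8 16.5] -1.2
16 -25.7 [12.1 17. ] -1.28
17 -21.1 [13.5 17.3] -1.36
18 -16.5 [14.8 17.6] -1.44
19 -11.9 [16.2 17.8] -1.52
20 -7.4 [17.6 17.8] -1.6
21 -2.8 [19.  17.7] -1.68
22 1.8 [20.4 17.6] -1.76
23 6.4 [21.8 17.3] -1.84
```

>>> apply_moves([
  [[-0.4,0,0.7,0,-0.04],[-0.4,0,1.4,0,-0.08],[-0.4,0.2,2.8,0,-0.16],[-0.4,0.4,4.2,0,-0.24],[-0.4,0.8,5.5,0,-0.32],[-0.4,1.2,6.8,0,-0.4],[-0.4,1.8,8.1,0,-0.48],[-0.4,2.5,9.3,0,-0.56],[-0.4,3.2,10.5,0,-0.64],[-0.4,4.1,11.6,0,-0.72],[-0.4,5,12.6,0,-0.8],[-0.4,5,12.6,0,-0.8]],
])

```text
time_s: 52.22
position: [0.5972, -0.3218, 0.1347]
tcp_rot: [3.14, 0.002, 2.093]
contact_force: [-0.1, 0.5, 0.0]
finger_gap: 0.0258
gripper_force: 0.0
```

```bash
python3 -c "
from h import *
o=monitor.get_obs();print(o['position'],o['tcp_rot'],o['contact_force'])
H=np.array([.510,-.1688]);r=.1746
c=capture('wrist')
R=mask(c,(0,100,50),(8,255,255),(220,150,350,420))|mask(c,(172,100,50),(180,255,255),(220,150,350,420))
for x in blobs(R,30)[:3]: print(x.reshape(-1,2).mean(0),rect_w(c,x,.07))
R=Ro.from_euler('xyz',o['tcp_rot']).inv();ph0=np.radians(-8.3-53.2);p0=H+r*np.array([np.cos(ph0),np.sin(ph0)]);print(p0)
for k in range(1,16):
  d=.08*k;ph=ph0+d
  p=H+r*np.array([np.cos(ph),np.sin(ph)])
  print(k,round(np.degrees(ph)+8.3,1),np.round(R.apply([*(p-p0),0])[:2]*100,1),round(-d,2))"
```

```text
[ 0.59719346 -0.3217615   0.13470132] [3.13989585e+00 1.82267375e-03 2.09276947e+00] [-0.11358904  0.53648666  0.02026581]
[274.35652174 270.57391304] (array([ 592.4, -321.2]), array([29. , 12.9]), -61.3)
[ 0.59331192 -0.32224147]
1 -48.6 [0.  1.4] -0.08
2 -44.0 [0.2 2.8] -0.16
3 -39.4 [0.4 4.2] -0.24
4 -34.9 [0.8 5.5] -0.32
5 -30.3 [1.2 6.8] -0.4
6 -25.7 [1.8 8.1] -0.48
7 -21.1 [2.4 9.3] -0.56
8 -16.5 [ 3.2 10.5] -0.64
9 -11.9 [ 4.  11.6] -0.72
10 -7.4 [ 5.  12.7] -0.8
11 -2.8 [ 6.  13.6] -0.88
12 1.8 [ 7.1 14.5] -0.96
13 6.4 [ 8.2 15.3] -1.04
14 11.0 [ 9.5 16. ] -1.12
15 15.6 [10.7 16.5] -1.2
```

>>> apply_moves([
  [[-0.4,0,0.7,0,-0.04],[-0.4,0.2,2.1,0,-0.12],[-0.4,0.4,3.5,0,-0.2],[-0.4,0.6,4.9,0,-0.28],[-0.4,1,6.2,0,-0.36],[-0.4,1.5,7.4,0,-0.44],[-0.4,2.1,8.7,0,-0.52],[-0.4,2.8,9.9,0,-0.6],[-0.4,3.6,11,0,-0.68],[-0.4,4.5,12.1,0,-0.76],[-0.4,5.5,13.1,0,-0.84],[-0.4,6,13.6,0,-0.88]],
])

```text
time_s: 53.27
position: [0.6835, -0.2027, 0.1343]
tcp_rot: [3.141, 0.0, 2.97]
contact_force: [0.7, -0.6, 0.3]
finger_gap: 0.026
gripper_force: 0.0
```

>>> apply_moves([
  [[-0.4,0.3,0.3,0,0],[-0.4,0.5,0.5,0,0],[-0.4,0.5,0.5,0,0],[-0.4,0.5,0.5,0,0]],
])

```text
time_s: 53.6
position: [0.6792, -0.1985, 0.1342]
tcp_rot: [-3.141, 0.0, 2.965]
contact_force: [-0.2, -0.6, 0.1]
finger_gap: 0.0253
gripper_force: 0.0
```

```bash
python3 -c "
from h import *
o=monitor.get_obs();print(o['position'],o['tcp_rot'],o['contact_force'])
c=capture('wrist')
R=mask(c,(0,100,50),(8,255,255),(220,150,350,420))|mask(c,(172,100,50),(180,255,255),(220,150,350,420))
for x in blobs(R,30)[:3]: print(x.reshape(-1,2).mean(0),rect_w(c,x,.07))
print([rect_w(c,x,.055) for x in blobs(mask(c,(0,0,150),(180,50,255)),1500)])"
```

```text
[ 0.67923315 -0.1984883   0.13416401] [-3.14138148e+00  1.41774700e-04  2.96549518e+00] [-0.15979611 -0.61128266  0.07938392]
[283.24561404 276.38596491] (array([ 680.2, -196.8]), array([29.3, 12.5]), -10.0)
[(array([ 615.8, -185.7]), array([128.7,  45.9]), -9.8), (array([733.2, -99.3]), array([36.5, 33.9]), 41.3)]
```

>>> apply_moves([
  [[-0.4,0,0.2,0,0],[-0.4,0,0.4,0,0],[-0.4,0,0.6,0,0],[-0.4,0,0.75,0,0],[-0.4,0,0.75,0,0]],
])

```text
time_s: 54.07
position: [0.6811, -0.1899, 0.1338]
tcp_rot: [3.141, -0.0, 2.968]
contact_force: [0.4, -0.2, -0.2]
finger_gap: 0.0258
gripper_force: 0.0
```

>>> apply_moves([
  [[-0.4,0,0.15,0,0],[-0.4,0,0.3,0,0],[-0.4,0,0.3,0,0]],
])

```text
time_s: 54.32
position: [0.6816, -0.187, 0.1338]
tcp_rot: [3.141, -0.0, 2.968]
contact_force: [1.1, 0.4, 0.2]
finger_gap: 0.026
gripper_force: 0.0
```

```bash
python3 -c "
from h import *
o=monitor.get_obs();print(o['position'],o['tcp_rot'],o['contact_force'])
c=capture('wrist')
R=mask(c,(0,100,50),(8,255,255),(220,150,350,420))|mask(c,(172,100,50),(180,255,255),(220,150,350,420))
for x in blobs(R,30)[:3]: print(x.reshape(-1,2).mean(0),rect_w(c,x,.07))
print([rect_w(c,x,.055) for x in blobs(mask(c,(0,0,150),(180,50,255)),1500)])"
```

```text
[ 0.68159523 -0.18702238  0.13384906] [ 3.14139852e+00 -1.22573577e-05  2.96801453e+00] [1.11641333 0.37960236 0.23468931]
[268.4173913  276.11304348] (array([ 680.9, -193.5]), array([29.3, 12.5]), -12.3)
[(array([ 614.9, -182.9]), array([126.2,  45.8]), -8.4), (array([731.7, -94.6]), array([36.5, 28.3]), 41.8)]
```

>>> apply_moves([
  [[-0.4,0,0.1,0,0],[-0.4,0,0.2,0,0],[-0.4,0,0.2,0,0]],
])

```text
time_s: 54.62
position: [0.6817, -0.1861, 0.1339]
tcp_rot: [-3.14, 0.0, 2.968]
contact_force: [-0.6, -4.2, -0.3]
finger_gap: 0.0256
gripper_force: 1.9
```

```bash
python3 -c "
from h import *
o=monitor.get_obs();print(o['position'],o['contact_force'])
c=capture('wrist')
R=mask(c,(0,100,50),(8,255,255),(220,150,350,420))|mask(c,(172,100,50),(180,255,255),(220,150,350,420))
for x in blobs(R,30)[:3]: print(x.reshape(-1,2).mean(0),rect_w(c,x,.07))
print([rect_w(c,x,.055) for x in blobs(mask(c,(0,0,150),(180,50,255)),1500)])"
```

```text
[ 0.6817328  -0.18613023  0.13387019] [-0.63783475 -4.17687648 -0.32655362]
[268.0862069  275.97413793] (array([ 681. , -193.3]), array([29.2, 13. ]), -10.1)
[(array([ 613.7, -182.4]), array([123.7,  45.8]), -8.4), (array([731.8, -94.2]), array([36.3, 27.9]), 41.7)]
```

It is against its stop (4 N). I'll back to the middle and lift away.

>>> apply_moves([
  [[-0.4,0,-0.4,0,0],[-0.4,0,-0.8,0,0],[-0.2,0,-0.8,0,0],[0,0,-0.8,0,0],[0,0,-0.8,0,0],[0,0,-0.8,-1,0],[0,0,-0.8,-4,0],[0,0,-0.8,-8,0],[0,0,-0.8,-11,0],[0,0,-0.8,-11,0]],
])

```text
time_s: 55.5
position: [0.6828, -0.1938, 0.2535]
tcp_rot: [-3.139, 0.014, 2.968]
contact_force: [0.5, 0.3, 1.0]
finger_gap: 0.0428
gripper_force: 0.0
```

>>> apply_moves([
  [[0,4,4,0,0],[0,8,8,-2,0],[0,12,12,-4,0],[0,15,16,-5,0],[0,15,20,-5,0],[0,15,24,-5,0],[0,15,24,-5,0]],
])

```text
time_s: 56.08
position: [0.5737, 0.065, 0.2951]
tcp_rot: [3.141, 0.002, 2.967]
contact_force: [1.3, -0.1, -0.1]
finger_gap: 0.0429
gripper_force: 0.0
```

```bash
python3 -c "
from h import *
t=capture('top');s=capture('scene')
a=cv2.resize(t['pixels'][130:250,150:435,::-1],(798,336),interpolation=cv2.INTER_CUBIC)
b=cv2.resize(s['pixels'][150:320,150:440,::-1],(798,468)[:2],interpolation=cv2.INTER_CUBIC)
b=cv2.resize(s['pixels'][170:350,150:440,::-1],(420,260),interpolation=cv2.INTER_CUBIC)
b=cv2.hconcat([b,cv2.resize(s['pixels'][170:260,160:280,::-1],(378,260),interpolation=cv2.INTER_CUBIC)])
cv2.imwrite('pics/final.png',cv2.vconcat([a,b]))
print([rect_w(t,x,.055) for x in blobs(mask(t,(0,0,150),(180,50,255),(325,130,400,240)),60)])
print([rect_w(t,x,.043) for x in blobs(mask(t,(0,120,60),(8,255,255),(240,150,320,240))|mask(t,(172,120,60),(180,255,255),(240,150,320,240)))],monitor.get_obs()['contact_force'])"
```

```text
[(array([ 530.3, -170.9]), array([89., 46.]), -7.6), (array([ 652.5, -188.6]), array([74.6, 45.2]), -8.4)]
[] [ 0.08409666  0.33947236 -0.77718769]
```

View pics/final.png

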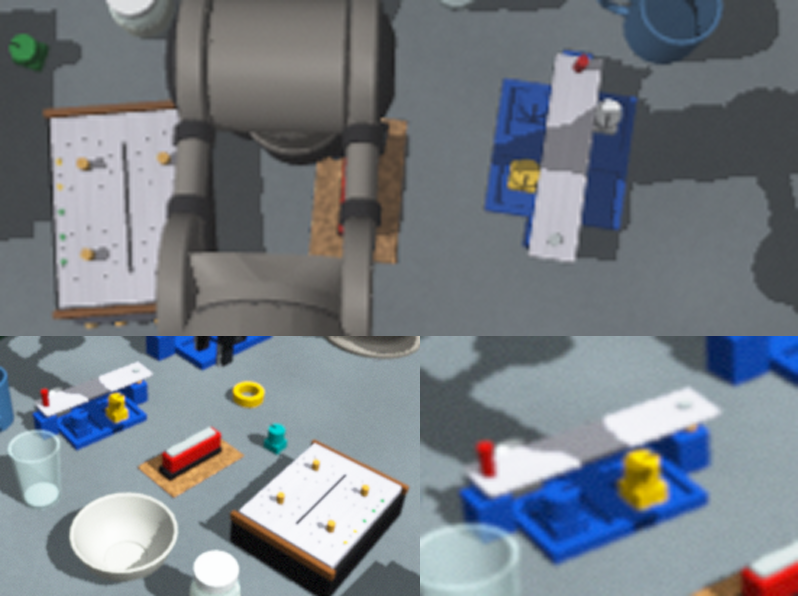

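The final view shows blue (530,115), yellow (520,175) and white (607,115) upright in three pockets. The bar is shut along the tray, the stapler is on the mat (190,452), and the deck is down with four bare spindles. I'll hand it in.

```bash
python3 -c "
from plant import close_job
print(close_job())"
```

```text
the job is handed in; nothing more can be done
None
```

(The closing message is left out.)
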